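# Assemble the single-cup drip brewer on the coffee scale

### The arm

A 6-joint arm with a two-finger parallel gripper is mounted at the origin on a cart in front of the work surface, level with it; the furniture and walls round the work are solid. World frame = base frame: x ahead of the robot, y to its left, z up, the work surface at z = 0. Lengths are in m, angles in rad, forces in N, time in s.
With the tool pointing down it reaches from about 0.35 to 0.875 m from the base axis. Payload 15.5 kg.
Tool frame: the origin (TCP) lies where the fingers leave the gripper's body, on its centre line; the fingertips stand 73 mm ahead of it and the grasp point (between the pads) lies 54 mm ahead of it (ctrl.hold_point_z is the z of the grasp point in the tool frame, in m); z points along the fingers, y is the line along which they close (so a half turn about z gives the same grasp; the last joint's range is limited). The gripper opens to 85 mm and grips with 20 to 120 N. Pads are 22 mm wide; open, the fingers measure 114 mm over their backs; the gripper's body (76 mm by 85 mm) begins 54 mm behind the grasp point. The pads swing forward as they close: fully open they stand 13 mm farther back than shut.
Start: joints at [1.044, 0.494, 1.345, -0, 1.302, -0.096], TCP at [0.261, 0.568, 0.304] pointing down, gripper open.
Joint ranges: [-2.91, 2.91], [-0.82, 2.16], [0.22, 2.67], [-1.22, 4.37], [0.12, 2.79], [-3.08, 3.08]. Speed limits (rad/s): [1.89, 1.89, 2.57, 3.01, 3.01, 3.01].

### API

Orientations are given as a 3x3 rotation matrix whose columns are the frame's x, y, z axes.
In Python, from bench import ctrl, viewer gives the robot as it stands.
- The arm moves only by the shell command python3 -m pendant 'ROWS' [FORCE]. ROWS is JSON, a list of rows, each an object with "jaw": the opening, from 0 (shut) to 1 (fully open); "linear": the shift along the tool's x, y, z in units of 25 mm (1.0 is 25 mm), a list of three; "angular": the turn, a rotation vector about the tool's x, y, z in units of 6 degrees (1.0 is 6 degrees), a list of three. A call has 1 to 12 rows; each row is the pose to reach, as a shift and turn from the pose commanded when the call began, along the tool's axes at that moment; what a row does not reach only later rows make up. A row lasts 1/12 s, in which the tool goes at most 41.7 mm and 7.16 degrees, less where a joint would pass 70% of its speed; a pose out of reach is approached as far as the arm can. A call with a gripper value outside its range is refused whole. The fingers move at their own pace and stop on an object; FORCE is the grip in N (left out, the last holds). Time passes only in rows, so rows that repeat a pose let the fingers close. It gives the time, the measured TCP pose, the force, the opening and the grip force at its end, in the units of the state.
- ctrl.sense(): the state, without advancing time (a new reading comes with each control period).
- viewer.grab_frame(name): name is "scene" or "side" or "wrist"; returns a dict with "color" (384x512x3 uint8, blue, green, red), "z_map" (384x512 float32, m along the optical axis (not along the pixel's ray), 0 where there is no reading), "mtx" (3x3 intrinsics, pixels), "R" (3x3) and "t" (3): a world point X has camera coordinates R X + t; the wrist camera has in their place "mount" (4x4, takes a point from camera to tool coordinates, whose origin is the TCP and whose axes are the flange's). Camera axes: x right, y down, z forward; pixel columns grow to the right and rows downward; lengths in m; the calibration is good to about 2 mm. A picture is of the moment at which its call begins: read the wrist's pose just before it.
- ctrl.finish_job(): hands the job in; it is judged then, once.
The state is a dict: "time": time; "joint_pos": joint angles; "dq": joint speeds; "joint_efforts": joint torques, N m; "tcp_pos": TCP position; "eef_rot": TCP orientation; "force": force on the tool from outside, world axes, zero at the start; "ft_torque": the same for the moment, N m; "grip_width": opening from 0.0 (shut) to 1.0 (fully open); "grasp_force": force on a finger pad.
Only numpy, scipy, OpenCV 4.12 (cv2) and the standard library are available. Lean on these libraries where they do the work, as an engineer would, in place of code of your own. Each camera call takes 0.05 s, during which the arm holds its last target. There are 200 camera calls.

### The job

Build up the single-cup coffee brewer on the scale, from the bottom up and one part after the other: stand the white tumbler upright in the middle of the scale's round weighing plate, set the steel brewing chamber on the tumbler so that the ring under it sits inside the tumbler's mouth, lower the press, knob up, down to the bottom of the chamber, and close the chamber with the domed lid. Set each part down gently (the scale must not be struck or pressed hard) and let it go before the next, and leave the mug, the coffee jar, the spice jar and the teaspoon where they are.

Things in the scene. Friction and masses are not known exactly. Their poses are not given: they have to be found in the camera images.
- tumbler: Plain white ceramic tumbler without a handle, round, open on top, standing upright at the start. 80 mm tall; outside 57 mm wide at the foot, 62 mm at the rim; mouth 56 mm wide inside; 0.18 kg. Origin: centre of its underside, z up. Grip it across the outside, near the top.
- brewer: Brewing chamber, bright steel: open cylinder 58 mm wide (53 inside) on a saucer 82 mm wide, under it a locating ring 48 mm wide, 6 mm high, on which it stands. Origin: centre of the ring's underside, z up; chamber floor at 9 mm, rim at 58 mm; 0.15 kg. Seated, the saucer rests on the tumbler's rim: origin 74 mm above the tumbler's, 4 mm play all round. Grip the cylinder near its rim.
- press: Press for inside the chamber: perforated steel disc 48 mm wide, 6 mm thick, thin stem, steel knob 14 mm wide from 45 to 62 mm height. Stands disc down. Origin: centre of the disc's underside, z up; 0.07 kg. Seated on the chamber's floor its origin is 9 mm above the brewer's (2.5 mm play all round), its knob 13 mm above the rim. Grip the top 12 mm of the knob.
- lid: Domed steel lid, standing skirt down. Skirt 69 mm wide (64 inside), 9 mm deep below an inner shoulder that rests on the chamber's rim; hollow dome clears the press's knob; black knob 18 mm wide from 35 to 48 mm height. Origin: centre of the skirt's lower edge, z up; 0.09 kg. Seated, its origin is 49 mm above the brewer's (3 mm play all round). Grip the black knob.
- scale: Flat black coffee scale, 140 x 110 mm, with a round steel weighing plate 96 mm wide, its top 20 mm above the worktop, and a small dark display at one end. It does not move and the plate does not give. Origin: on the worktop, straight below the plate's centre; x points from the display to the plate, z up; the scale reaches 84 mm from the origin on the display's side, 56 mm on the other.
- mug: White mug with a handle and a small printed pattern, 92 mm wide and 95 mm tall, 127 mm with the handle; a bystander, too wide for the brewer. Origin: centre of its underside.
- coffee_jar: Clear jar with a grey lid, about 70 mm wide, 102 mm tall; a bystander. Origin: centre of its underside.
- spice_jar: Small spice jar with a yellow lid, 42 mm wide, 96 mm tall; a bystander. Origin: centre of its underside.
- teaspoon: Steel teaspoon lying flat, 132 x 26 x 9 mm, along its x axis; a bystander. Origin: its middle, on the underside.
Things that resemble listed ones, but are neither listed nor needed, are in the scene too. What is shaped like the tumbler but purple or turquoise is not meant.

How it is judged:
By the outcome, as a careful person would: the job done as asked, in the order asked, and still so for the second after the job is handed in, with the robot touching nothing.
It also fails if it takes over 128 s, if anything falls off the work surface, if the arm or the gripper's body presses on something with over 40 N, if the wrist force passes 120 N, or if a joint passes its speed limit or range.

## Working session

There is one attempt and no reset: what is moved stays moved. The work goes in short steps, Python scripts to look and compute and a shell command to move; the robot and the scene stay as the last step left them, time stands still between calls to the robot, and variables do not carry over. Pictures are saved under pics/ and viewed, at most 14 in all, crops included, and the job is handed in when it is done.

```bash
ls; mkdir -p pics
cat > h.py <<'E'
import numpy as np, cv2
from bench import ctrl, viewer
def grab(n):
    s=ctrl.sense(); f=viewer.grab_frame(n)
    if 'mount' in f:
        M=np.array(f['mount']); Rt=np.array(s['eef_rot']); p=np.array(s['tcp_pos'])
        f['Rc']=Rt@M[:3,:3]; f['pc']=Rt@M[:3,3]+p
    else:
        R=np.array(f['R']); f['Rc']=R.T; f['pc']=-R.T@np.array(f['t']).ravel()
    return f
def cloud(f):
    z=f['z_map']; v,u=np.indices(z.shape); K=np.array(f['mtx'])
    c=np.stack([(u-K[0,2])/K[0,0]*z,(v-K[1,2])/K[1,1]*z,z],-1)
    P=c@f['Rc'].T+f['pc']; P[z==0]=np.nan
    return P
E
python3 - <<'E'
from h import *
s=ctrl.sense(); print(s)
for n in ['scene','side','wrist']:
    f=grab(n); cv2.imwrite(f'pics/{n}0.png',f['color']); np.savez(f'{n}0.npz',**f); print(n,f['pc'],f['Rc'][:,2])
E
```

```text
pics
{'time': 0.0, 'joint_pos': array([ 1.04451123e+00,  4.94187887e-01,  1.34614408e+00, -2.25663135e-05,
        1.30252234e+00, -9.54820729e-02]), 'dq': array([ 0.00022947, -0.00119339,  0.00042314, -0.00075307, -0.00153775,
       -0.00017287]), 'joint_efforts': array([-4.03388040e-03, -8.82152438e+01, -3.83841348e+01, -4.65337507e-04,
        1.04811753e-02, -1.12178411e-04]), 'tcp_pos': array([0.26084922, 0.56765117, 0.3032929 ]), 'eef_rot': array([[-9.08633174e-01,  4.17594753e-01, -6.14944653e-04],
       [ 4.17595194e-01,  9.08632511e-01, -1.10185505e-03],
       [ 9.86298145e-05, -1.25797999e-03, -9.99999204e-01]]), 'force': array([ 0.03614329,  0.51054967, -0.28311572]), 'ft_torque': array([ 0.02745234,  0.01541349, -0.03600583]), 'grasp_force': 0.0, 'grip_width': 0.9991398898961302}
scene [-0.10521111 -0.74592272  0.7882395 ] [ 0.55098505  0.54189846 -0.63463496]
side [ 0.06703048 -1.34771385  0.65070716] [ 0.31938353  0.85577312 -0.40699696]
wrist [0.19857186 0.59828607 0.37333972] [ 0.24454358 -0.11350854 -0.96297157]
```

View pics/scene0.png

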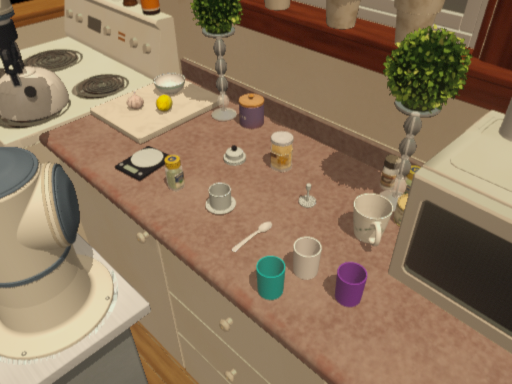

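View pics/side0.png

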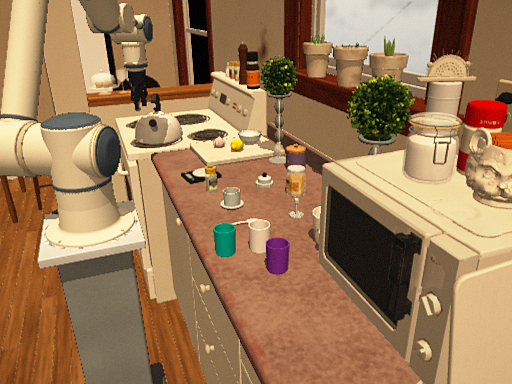

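The scene view shows the scale at about (146,160), spice jar (175,170), brewer (220,197), lid (234,154), press (308,197), white tumbler (307,257), teal and purple decoys (270,278) and (350,284), mug (372,217) and coffee jar (282,152). The side view agrees, with the arm parked above the kettle.

```bash
cat > m.py <<'E'
from h import *
f=dict(np.load('scene0.npz')); P=cloud(f)
from scipy.optimize import least_squares
def fit(Q,r):
    c=Q.mean(0)+[.01,.01]
    s=least_squares(lambda c:np.hypot(*(Q-c).T)-r,c,loss='soft_l1',f_scale=.002)
    return s.x, np.median(abs(s.fun))
def box(u,v,du,dv,lo,hi):
    q=P[v-dv:v+dv,u-du:u+du].reshape(-1,3); q=q[~np.isnan(q[:,0])]
    return q[(q[:,2]>lo)&(q[:,2]<hi)]
for n,u,v,du,dv,lo,hi,r in [('tumbler',307,257,18,25,.02,.075,.0302),('teal',270,278,18,25,.02,.075,.0302),('purple',350,284,18,25,.02,.075,.0302),('brewer',220,193,15,14,.02,.05,.029),('saucer',220,200,20,18,.004,.012,.041),('press',308,197,14,18,.01,.08,.0),('lid',234,153,14,14,.002,.012,.0345),('lidknob',234,148,9,8,.034,.06,.009),('spice',175,172,12,20,.02,.08,.021),('coffee',282,152,16,24,.02,.09,.035),('mug',372,215,25,28,.03,.09,.046),('plate',146,157,20,14,.015,.025,0),('scale',146,160,35,25,.006,.03,0),('spoon',252,236,25,20,.003,.02,0)]:
    q=box(u,v,du,dv,lo,hi); full=box(u,v,du,dv,-.1,.3)
    print(n,len(q),'bb',q[:,:2].min(0).round(3) if len(q) else '',q[:,:2].max(0).round(3) if len(q) else '','mean',q.mean(0).round(4),'zmax',full[:,2].max().round(3),'fit',fit(q[:,:2],r) if r else '')
q=P[150:330,100:400,2].ravel(); q=q[abs(q)<.01]; print('table',np.median(q))
E
python3 m.py
python3 - <<'E'
import cv2
a=cv2.imread('pics/scene0.png')[130:310,110:400]
cv2.imwrite('pics/crop.png',cv2.resize(a,None,fx=2.7,fy=2.7,interpolation=cv2.INTER_CUBIC))
E
```

```text
tumbler 755 bb [ 0.421 -0.374] [ 0.482 -0.314] mean [ 0.4491 -0.3444  0.0506] zmax 0.083 fit (array([ 0.45106224, -0.34315631]), np.float64(0.001696273839657366))
teal 795 bb [ 0.324 -0.355] [ 0.384 -0.295] mean [ 0.3529 -0.3251  0.0499] zmax 0.082 fit (array([ 0.35365433, -0.32413687]), np.float64(0.0017641004606130106))
purple 844 bb [ 0.426 -0.487] [ 0.488 -0.428] mean [ 0.4562 -0.4579  0.0496] zmax 0.082 fit (array([ 0.45666337, -0.45731546]), np.float64(0.0018157411147560632))
brewer 317 bb [ 0.438 -0.063] [ 0.498 -0.003] mean [ 0.468  -0.0341  0.0359] zmax 0.061 fit (array([ 0.46887231, -0.03237579]), np.float64(0.001348059022308095))
saucer 181 bb [ 0.429 -0.072] [0.519 0.006] mean [ 0.4613 -0.0441  0.0093] zmax 0.061 fit (array([ 0.47462937, -0.02510291]), np.float64(0.004087026169997329))
press 54 bb [ 0.635 -0.198] [ 0.648 -0.184] mean [ 0.6409 -0.1921  0.0445] zmax 0.064 fit 
lid 128 bb [0.604 0.053] [0.749 0.205] mean [0.6516 0.1068 0.0062] zmax 0.05 fit (array([0.65081525, 0.10584235]), np.float64(0.004903520435452821))
lidknob 37 bb [0.626 0.083] [0.655 0.111] mean [0.6
[... 168 characters left out ...]
 ] zmax 0.099 fit (array([0.43801978, 0.12210145]), np.float64(0.0013738402754027643))
coffee 433 bb [ 0.686 -0.062] [ 0.751 -0.003] mean [ 0.702  -0.0412  0.0558] zmax 0.105 fit (array([ 0.7234738 , -0.02200028]), np.float64(0.0016119370295633526))
mug 1281 bb [ 0.593 -0.437] [ 0.801 -0.333] mean [ 0.6569 -0.3794  0.0634] zmax 0.121 fit (array([ 0.65150421, -0.38221465]), np.float64(0.004486073626315673))
plate 609 bb [0.378 0.221] [0.503 0.338] mean [0.4445 0.2767 0.0193] zmax 0.096 fit 
scale 1207 bb [0.329 0.1  ] [0.56  0.455] mean [0.4375 0.2827 0.0173] zmax 0.099 fit 
spoon 211 bb [ 0.365 -0.252] [ 0.511 -0.079] mean [ 0.4472 -0.1751  0.0058] zmax 0.012 fit 
table -4.60868225613531e-05
```

View pics/crop.png

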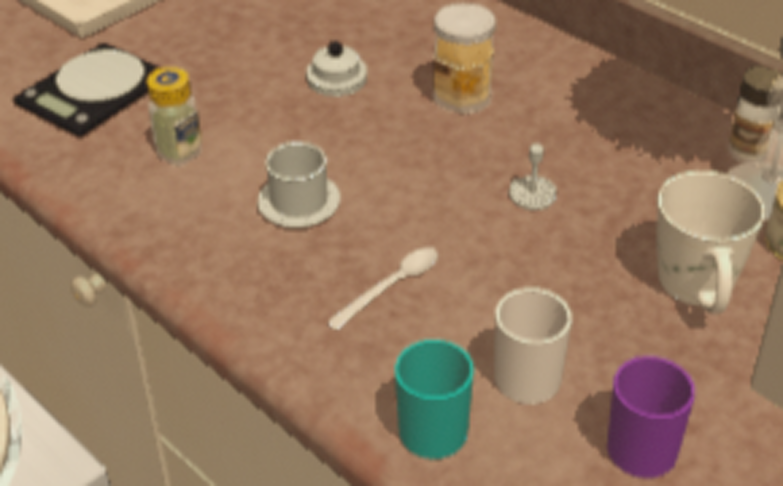

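The crop confirms the identities: only the tumbler in the middle is white. The scale has its display toward the robot side, at crop (55,105), and its plate at crop (100,76). Next I refine the plate centre and work out the first move.

```bash
cat >> h.py <<'E'
def go(x,y,z):
    s=ctrl.sense(); d=np.array([x,y,z])-s['tcp_pos']; R=np.array(s['eef_rot'])
    # keep vertical & yaw 
    from scipy.spatial.transform import Rotation as Ro
    yv=np.array([.4176,.9086,0]); yv/=np.linalg.norm(yv); zv=np.array([0,0,-1.]); T=np.stack([np.cross(yv,zv),yv,zv],1)
    a=Ro.from_matrix(R.T@T).as_rotvec()
    print('t',round(s['time'],2),'lin',(R.T@d/.025).round(3),'ang',(np.degrees(a)/6).round(3),'mm',round(np.linalg.norm(d)*1e3,1),'rows',round(np.linalg.norm(d)/.0417,1))
E
python3 - <<'E'
from h import *
f=dict(np.load('scene0.npz')); P=cloud(f); g=f['color'].min(2)
sub=np.zeros(g.shape,bool); sub[135:185,110:172]=1
m=sub&(P[...,2]>.012)&(P[...,2]<.026)
b=m&(g>120)
n,l,st,ce=cv2.connectedComponentsWithStats(b.astype(np.uint8)); i=1+st[1:,4].argmax(); q=P[l==i]
(c,wh,a)=cv2.fitEllipse(cv2.convexHull((q[:,:2]*1e4).astype(np.float32)))
print('plate',np.array(c)/1e4,np.array(wh)/1e4,np.median(q[:,2]),len(q))
q=P[m]; r=cv2.minAreaRect((q[:,:2]*1e4).astype(np.float32)); print('scale',np.array(r[0])/1e4,np.array(r[1])/1e4,r[2])
go(.445,.277,.30)
go(.451,-.343,.25)
E
```

```text
plate [0.45372129 0.28530466] [0.09425428 0.11259523] 0.020414486365748163 451
scale [0.44032505 0.28923132] [0.30863816 0.16068199] 55.574825286865234
t 0.15 lin [-11.548  -7.491   0.143] ang [-0.008 -0.001  0.   ] mm 344.2 rows 8.3
t 0.15 lin [-22.123 -29.924   2.162] ang [-0.008 -0.001  0.   ] mm 931.9 rows 22.3
```

```bash
python3 -m pendant '[{"jaw":1,"linear":[-11.5,-7.5,0],"angular":[0,0,0]},{"jaw":1,"linear":[-11.5,-7.5,0],"angular":[0,0,0]},{"jaw":1,"linear":[-11.5,-7.5,0],"angular":[0,0,0]},{"jaw":1,"linear":[-11.5,-7.5,0],"angular":[0,0,0]},{"jaw":1,"linear":[-11.5,-7.5,0],"angular":[0,0,0]},{"jaw":1,"linear":[-11.5,-7.5,0],"angular":[0,0,0]},{"jaw":1,"linear":[-11.5,-7.5,0],"angular":[0,0,0]},{"jaw":1,"linear":[-11.5,-7.5,0],"angular":[0,0,0]},{"jaw":1,"linear":[-11.5,-7.5,0],"angular":[0,0,0]},{"jaw":1,"linear":[-11.5,-7.5,0],"angular":[0,0,0]},{"jaw":1,"linear":[-11.5,-7.5,0],"angular":[0,0,0]},{"jaw":1,"linear":[-11.5,-7.5,0],"angular":[0,0,0]}]' 20
python3 - <<'E'
from h import *
f=grab('wrist'); cv2.imwrite('pics/w1.png',f['color']); np.savez('w1.npz',**f)
P=cloud(f); print(P[192,256],P[100,256],P[300,256])
go(.451,-.343,.25)
E
```

```text
time: 1.15
tcp_pos: [0.4435, 0.2781, 0.3038]
eef_rot: [[-0.909, 0.417, -0.0], [0.417, 0.909, 0.0], [0.0, -0.0, -1.0]]
force: [-0.9, 1.4, 0.6]
grip_width: 1.005
grasp_force: 0.0
[0.47071988 0.26834986 0.0196459 ] [0.37943365 0.31021716 0.01664493] [ 0.61136646  0.2039043  -0.00171184]
t 1.2 lin [-10.634 -22.468   2.149] ang [-0.    -0.003  0.011] mm 623.8 rows 15.0
```

View pics/w1.png

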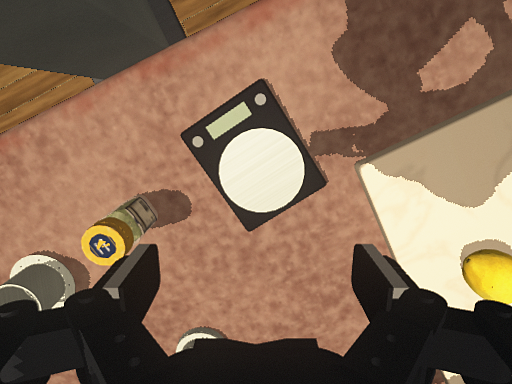

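The wrist view shows the scale with its plate centred near (262,170), the display toward the robot at (228,120), the spice jar at (100,243) and the cutting board to the right. I locate the plate from this and head for the tumbler.

```bash
python3 - <<'E'
from h import *
f=dict(np.load('w1.npz')); P=cloud(f); g=f['color'].min(2)
b=np.zeros(g.shape,bool); b[115:225,205:320]=1; b&=(g>150)&(P[...,2]>.01)
n,l,st,ce=cv2.connectedComponentsWithStats(b.astype(np.uint8)); i=l[170,262]; print('px',ce[i],st[i])
q=P[l==i]; c,wh,a=cv2.fitEllipse(cv2.convexHull((q[:,:2]*1e4).astype(np.float32)))
print('plate',np.array(c)/1e4,np.array(wh)/1e4,np.median(q[:,2]),q.mean(0))
E
python3 -m pendant '[{"jaw":1,"linear":[-10.6,-22.5,0],"angular":[0,0,0]},{"jaw":1,"linear":[-10.6,-22.5,0],"angular":[0,0,0]},{"jaw":1,"linear":[-10.6,-22.5,0],"angular":[0,0,0]},{"jaw":1,"linear":[-10.6,-22.5,0],"angular":[0,0,0]},{"jaw":1,"linear":[-10.6,-22.5,0],"angular":[0,0,0]},{"jaw":1,"linear":[-10.6,-22.5,0],"angular":[0,0,0]},{"jaw":1,"linear":[-10.6,-22.5,0],"angular":[0,0,0]},{"jaw":1,"linear":[-10.6,-22.5,0],"angular":[0,0,0]},{"jaw":1,"linear":[-10.6,-22.5,0],"angular":[0,0,0]},{"jaw":1,"linear":[-10.6,-22.5,0],"angular":[0,0,0]},{"jaw":1,"linear":[-10.6,-22.5,0],"angular":[0,0,0]},{"jaw":1,"linear":[-10.6,-22.5,0],"angular":[0,0,0]}]'
python3 - <<'E'
from h import *
go(.451,-.343,.30)
E
```

```text
px [261.22516556 169.66744228] [ 219  128   85   84 5587]
plate [0.45127046 0.28348376] [0.09453981 0.09546406] 0.01990444358147314 [0.45001605 0.28424009 0.01991221]
time: 2.2
tcp_pos: [0.4487, -0.2235, 0.304]
eef_rot: [[-0.909, 0.416, 0.0], [0.416, 0.909, 0.0], [-0.0, 0.0, -1.0]]
force: [2.5, 0.2, 0.5]
grip_width: 0.997
grasp_force: 0.0
t 2.2 lin [-2.071 -4.309  0.158] ang [0.001 0.002 0.017] mm 119.6 rows 2.9
```

```bash
python3 -m pendant '[{"jaw":1,"linear":[-2.0,-4.3,0],"angular":[0,0,0]},{"jaw":1,"linear":[-2.0,-4.3,0],"angular":[0,0,0]},{"jaw":1,"linear":[-2.0,-4.3,0],"angular":[0,0,0]},{"jaw":1,"linear":[-2.0,-4.3,0],"angular":[0,0,0]},{"jaw":1,"linear":[-2.0,-4.3,0],"angular":[0,0,0]}]'
python3 - <<'E'
from h import *
f=grab('wrist'); cv2.imwrite('pics/w2.png',f['color']); np.savez('w2.npz',**f)
P=cloud(f); 
m=(P[...,2]>.074)&(P[...,2]<.086)&(np.hypot(P[...,0]-.451,P[...,1]+.343)<.05)
q=P[m]; c,wh,a=cv2.fitEllipse(cv2.convexHull((q[:,:2]*1e4).astype(np.float32)))
c=np.array(c)/1e4; print('tumbler',c,np.array(wh)/1e4,np.median(q[:,2]),len(q)); print(ctrl.sense()['tcp_pos']); go(*c,.119)
E
```

```text
time: 2.62
tcp_pos: [0.4497, -0.3417, 0.3035]
eef_rot: [[-0.908, 0.418, -0.0], [0.418, 0.908, 0.0], [0.0, 0.0, -1.0]]
force: [-0.6, 0.1, -0.4]
grip_width: 0.999
grasp_force: 0.0
tumbler [ 0.45203696 -0.3405418 ] [0.06105306 0.06147958] 0.07951840109215794 776
[ 0.44959832 -0.34041264  0.30349484]
t 2.67 lin [-0.096  0.032  7.38 ] ang [ 0.005 -0.007  0.003] mm 184.5 rows 4.4
```

View pics/w2.png

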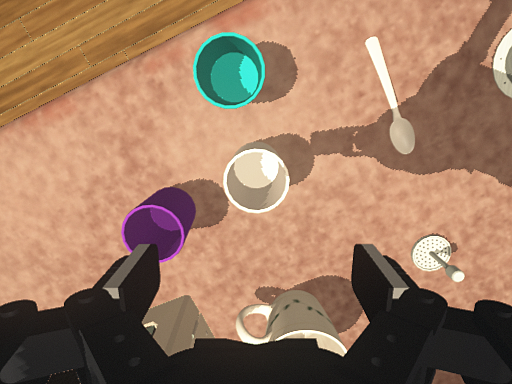

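The wrist view shows the white rim centred near (256,181) with the teal and purple tumblers clear of it. The measured rim is 61 mm across at 79.5 mm height, which fits. I descend and grip.

```bash
python3 -m pendant '[{"jaw":1,"linear":[-0.1,0.03,1.5],"angular":[0,0,0]},{"jaw":1,"linear":[-0.1,0.03,3],"angular":[0,0,0]},{"jaw":1,"linear":[-0.1,0.03,4.5],"angular":[0,0,0]},{"jaw":1,"linear":[-0.1,0.03,5.8],"angular":[0,0,0]},{"jaw":1,"linear":[-0.1,0.03,6.8],"angular":[0,0,0]},{"jaw":1,"linear":[-0.1,0.03,7.4],"angular":[0,0,0]},{"jaw":1,"linear":[-0.1,0.03,7.6],"angular":[0,0,0]},{"jaw":1,"linear":[-0.1,0.03,7.6],"angular":[0,0,0]},{"jaw":1,"linear":[-0.1,0.03,7.6],"angular":[0,0,0]}]'
python3 -m pendant '[{"jaw":0.5,"linear":[0,0,0],"angular":[0,0,0]},{"jaw":0.5,"linear":[0,0,0],"angular":[0,0,0]},{"jaw":0.5,"linear":[0,0,0],"angular":[0,0,0]},{"jaw":0.5,"linear":[0,0,0],"angular":[0,0,0]},{"jaw":0.5,"linear":[0,0,0],"angular":[0,0,0]},{"jaw":0.5,"linear":[0,0,0],"angular":[0,0,0]},{"jaw":0.5,"linear":[0,0,0],"angular":[0,0,0]},{"jaw":0.5,"linear":[0,0,0],"angular":[0,0,0]}]' 30
```

```text
time: 3.42
tcp_pos: [0.4524, -0.3407, 0.1147]
eef_rot: [[-0.909, 0.416, 0.0], [0.416, 0.909, -0.0], [-0.001, -0.0, -1.0]]
force: [-0.1, 1.1, 0.2]
grip_width: 1.002
grasp_force: 0.0
time: 4.08
tcp_pos: [0.4524, -0.3419, 0.1153]
eef_rot: [[-0.909, 0.418, 0.002], [0.418, 0.909, -0.002], [-0.002, -0.001, -1.0]]
force: [-0.1, 1.3, 10.8]
grip_width: 0.702
grasp_force: 30.3
```

```bash
python3 -m pendant '[{"jaw":0.5,"linear":[0,0,-1],"angular":[0,0,0]},{"jaw":0.5,"linear":[0,0,-2],"angular":[0,0,0]},{"jaw":0.5,"linear":[0,0,-3.5],"angular":[0,0,0]},{"jaw":0.5,"linear":[0,0,-5],"angular":[0,0,0]},{"jaw":0.5,"linear":[0,0,-6],"angular":[0,0,0]},{"jaw":0.5,"linear":[0,0,-6],"angular":[0,0,0]},{"jaw":0.5,"linear":[0,0,-6],"angular":[0,0,0]}]'
python3 - <<'E'
from h import *
f=grab('wrist'); cv2.imwrite('pics/w3.png',f['color'])
s=ctrl.sense();P=cloud(f)
m=(np.hypot(*(P[...,:2]-s['tcp_pos'][:2]).transpose(2,0,1))<.05)&(P[...,2]<s['tcp_pos'][2]-.03)&(P[...,2]>.12)
q=P[m]; q=q[q[:,2]>q[:,2].max()-.008]; c,wh,a=cv2.fitEllipse(cv2.convexHull((q[:,:2]*1e4).astype(np.float32)))
print('rim',np.array(c)/1e4,np.array(wh)/1e4,np.median(q[:,2]),len(q),s['tcp_pos'])
go(.4512,.2835,.26)
E
```

```text
time: 4.67
tcp_pos: [0.4521, -0.3417, 0.2657]
eef_rot: [[-0.909, 0.418, 0.003], [0.418, 0.909, -0.002], [-0.003, -0.001, -1.0]]
force: [0.0, 1.1, -1.7]
grip_width: 0.699
grasp_force: 34.0
rim [ 0.4495417  -0.33891855] [0.05367687 0.08747238] 0.2299820302036127 4455 [ 0.45159886 -0.34128237  0.26415422]
t 4.72 lin [10.452 22.701  0.152] ang [-0.003  0.007 -0.   ] mm 624.8 rows 15.0
```

View pics/w3.png

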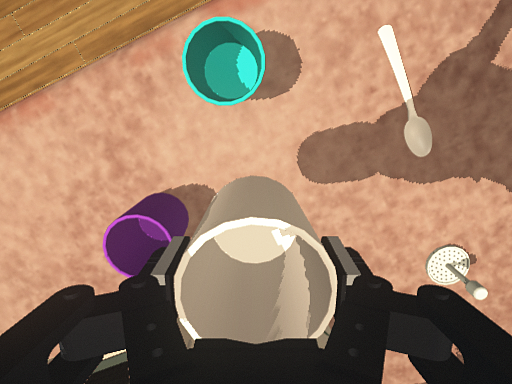

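The wrist view shows the white tumbler held upright between both fingers, rim centred near (256,280), with its neighbours unmoved. I carry it to the scale.

```bash
python3 -m pendant '[{"jaw":0.5,"linear":[0.5,1,0],"angular":[0,0,0]},{"jaw":0.5,"linear":[1.1,2.4,0],"angular":[0,0,0]},{"jaw":0.5,"linear":[1.7,3.8,0],"angular":[0,0,0]},{"jaw":0.5,"linear":[2.3,5.1,0],"angular":[0,0,0]},{"jaw":0.5,"linear":[3,6.5,0],"angular":[0,0,0]},{"jaw":0.5,"linear":[3.6,7.9,0],"angular":[0,0,0]},{"jaw":0.5,"linear":[4.2,9.3,0],"angular":[0,0,0]},{"jaw":0.5,"linear":[4.9,10.6,0],"angular":[0,0,0]},{"jaw":0.5,"linear":[5.5,12,0],"angular":[0,0,0]},{"jaw":0.5,"linear":[6.1,13.4,0],"angular":[0,0,0]},{"jaw":0.5,"linear":[6.8,14.8,0],"angular":[0,0,0]},{"jaw":0.5,"linear":[7.4,16.1,0],"angular":[0,0,0]}]'
python3 -m pendant '[{"jaw":0.5,"linear":[0.6,1.3,0],"angular":[0,0,0]},{"jaw":0.5,"linear":[1.2,2.6,0],"angular":[0,0,0]},{"jaw":0.5,"linear":[1.8,3.9,0],"angular":[0,0,0]},{"jaw":0.5,"linear":[2.4,5.2,0],"angular":[0,0,0]},{"jaw":0.5,"linear":[2.8,6.1,0],"angular":[0,0,0]},{"jaw":0.5,"linear":[3.05,6.55,0],"angular":[0,0,0]},{"jaw":0.5,"linear":[3.05,6.6,0],"angular":[0,0,0]},{"jaw":0.5,"linear":[3.05,6.6,0],"angular":[0,0,0]}]'
python3 -c "
from h import *
go(.4512,.2835,.1353)"
```

```text
time: 5.72
tcp_pos: [0.4505, 0.1035, 0.2626]
eef_rot: [[-0.909, 0.418, -0.003], [0.418, 0.909, -0.0], [0.002, -0.001, -1.0]]
force: [0.9, -0.5, -1.9]
grip_width: 0.698
grasp_force: 34.1
time: 6.38
tcp_pos: [0.4509, 0.2831, 0.2628]
eef_rot: [[-0.909, 0.417, -0.002], [0.417, 0.909, -0.001], [0.001, -0.002, -1.0]]
force: [-0.4, -1.5, -2.2]
grip_width: 0.702
grasp_force: 34.1
t 6.38 lin [-0.01   0.03   5.101] ang [-0.017 -0.011  0.011] mm 127.5 rows 3.1
```

```bash
python3 -m pendant '[{"jaw":0.5,"linear":[0,0.03,1],"angular":[0,0,0]},{"jaw":0.5,"linear":[0,0.03,2],"angular":[0,0,0]},{"jaw":0.5,"linear":[0,0.03,3],"angular":[0,0,0]},{"jaw":0.5,"linear":[0,0.03,4],"angular":[0,0,0]},{"jaw":0.5,"linear":[0,0.03,4.5],"angular":[0,0,0]},{"jaw":0.5,"linear":[0,0.03,4.75],"angular":[0,0,0]},{"jaw":0.5,"linear":[0,0.03,4.9],"angular":[0,0,0]},{"jaw":0.5,"linear":[0,0.03,4.9],"angular":[0,0,0]},{"jaw":0.5,"linear":[0,0.03,4.9],"angular":[0,0,0]}]'
python3 -m pendant '[{"jaw":0.5,"linear":[0,0,0.04],"angular":[0,0,0]},{"jaw":0.5,"linear":[0,0,0.08],"angular":[0,0,0]},{"jaw":0.5,"linear":[0,0,0.12],"angular":[0,0,0]},{"jaw":0.5,"linear":[0,0,0.15],"angular":[0,0,0]},{"jaw":0.5,"linear":[0,0,0.15],"angular":[0,0,0]},{"jaw":0.5,"linear":[0,0,0.15],"angular":[0,0,0]}]'
```

```text
time: 7.13
tcp_pos: [0.4521, 0.2837, 0.142]
eef_rot: [[-0.908, 0.418, 0.001], [0.418, 0.908, 0.0], [-0.001, 0.001, -1.0]]
force: [-0.0, 0.1, -1.4]
grip_width: 0.701
grasp_force: 34.1
time: 7.63
tcp_pos: [0.4517, 0.284, 0.1377]
eef_rot: [[-0.909, 0.417, -0.0], [0.417, 0.909, -0.0], [0.0, -0.0, -1.0]]
force: [0.6, -0.4, -2.6]
grip_width: 0.701
grasp_force: 34.1
```

```bash
python3 -m pendant '[{"jaw":0.5,"linear":[0,0,0.02],"angular":[0,0,0]},{"jaw":0.5,"linear":[0,0,0.04],"angular":[0,0,0]},{"jaw":0.5,"linear":[0,0,0.06],"angular":[0,0,0]},{"jaw":0.5,"linear":[0,0,0.06],"angular":[0,0,0]},{"jaw":0.5,"linear":[0,0,0.06],"angular":[0,0,0]}]'
python3 -m pendant '[{"jaw":0.5,"linear":[0,0,0.02],"angular":[0,0,0]},{"jaw":0.5,"linear":[0,0,0.03],"angular":[0,0,0]},{"jaw":0.5,"linear":[0,0,0.03],"angular":[0,0,0]},{"jaw":0.5,"linear":[0,0,0.03],"angular":[0,0,0]}]'
```

```text
time: 8.05
tcp_pos: [0.4517, 0.284, 0.1361]
eef_rot: [[-0.909, 0.418, -0.0], [0.418, 0.909, -0.0], [0.0, -0.0, -1.0]]
force: [-0.9, -0.2, -2.9]
grip_width: 0.698
grasp_force: 34.1
time: 8.38
tcp_pos: [0.4517, 0.284, 0.1354]
eef_rot: [[-0.909, 0.418, 0.0], [0.418, 0.909, 0.0], [-0.0, 0.0, -1.0]]
force: [0.5, 0.1, 0.8]
grip_width: 0.703
grasp_force: 34.2
```

Contact: the force changed sign, so I release slowly and rise.

```bash
python3 -m pendant '[{"jaw":0.72,"linear":[0,0,0],"angular":[0,0,0]},{"jaw":0.76,"linear":[0,0,0],"angular":[0,0,0]},{"jaw":0.8,"linear":[0,0,0],"angular":[0,0,0]},{"jaw":0.9,"linear":[0,0,0],"angular":[0,0,0]},{"jaw":1,"linear":[0,0,0],"angular":[0,0,0]},{"jaw":1,"linear":[0,0,0],"angular":[0,0,0]},{"jaw":1,"linear":[0,0,0],"angular":[0,0,0]},{"jaw":1,"linear":[0,0,-1],"angular":[0,0,0]},{"jaw":1,"linear":[0,0,-2.5],"angular":[0,0,0]},{"jaw":1,"linear":[0,0,-4],"angular":[0,0,0]},{"jaw":1,"linear":[0,0,-5.5],"angular":[0,0,0]},{"jaw":1,"linear":[0,0,-6.5],"angular":[0,0,0]}]'
python3 - <<'E'
from h import *
f=grab('wrist'); cv2.imwrite('pics/w4.png',f['color']); P=cloud(f)
for lo,hi in [(.094,.106)]:
    m=(P[...,2]>lo)&(P[...,2]<hi)&(np.hypot(P[...,0]-.4512,P[...,1]-.2835)<.045)
    q=P[m]; c,wh,a=cv2.fitEllipse(cv2.convexHull((q[:,:2]*1e4).astype(np.float32))); print(np.array(c)/1e4,np.array(wh)/1e4,np.median(q[:,2]),len(q))
m=(P[...,2]>.015)&(P[...,2]<.025)&(f['color'].min(2)>150)&(np.hypot(P[...,0]-.4512,P[...,1]-.2835)<.055)
q=P[m]; c,wh,a=cv2.fitEllipse(cv2.convexHull((q[:,:2]*1e4).astype(np.float32))); print('plate',np.array(c)/1e4,np.array(wh)/1e4,len(q))
go(.468,-.033,.30)
E
```

```text
time: 9.38
tcp_pos: [0.452, 0.2842, 0.3014]
eef_rot: [[-0.909, 0.418, 0.003], [0.418, 0.909, 0.001], [-0.002, 0.002, -1.0]]
force: [0.8, 0.8, 0.2]
grip_width: 1.004
grasp_force: 0.0
[0.45137495 0.28531809] [0.06120414 0.06154343] 0.09953674872047744 908
plate [0.45514858 0.28096438] [0.09463267 0.10518513] 1487
t 9.43 lin [ -5.843 -11.308   0.158] ang [0.061 0.05  0.002] mm 318.2 rows 7.6
```

Tumbler stands at (0.4514, 0.2853), within 2 mm of the plate centre. Next, the brewer.

```bash
python3 -m pendant '[{"jaw":1,"linear":[-5.85,-11.3,0],"angular":[0,0,0]},{"jaw":1,"linear":[-5.85,-11.3,0],"angular":[0,0,0]},{"jaw":1,"linear":[-5.85,-11.3,0],"angular":[0,0,0]},{"jaw":1,"linear":[-5.85,-11.3,0],"angular":[0,0,0]},{"jaw":1,"linear":[-5.85,-11.3,0],"angular":[0,0,0]},{"jaw":1,"linear":[-5.85,-11.3,0],"angular":[0,0,0]},{"jaw":1,"linear":[-5.85,-11.3,0],"angular":[0,0,0]},{"jaw":1,"linear":[-5.85,-11.3,0],"angular":[0,0,0]},{"jaw":1,"linear":[-5.85,-11.3,0],"angular":[0,0,0]},{"jaw":1,"linear":[-5.85,-11.3,0],"angular":[0,0,0]},{"jaw":1,"linear":[-5.85,-11.3,0],"angular":[0,0,0]}]'
python3 - <<'E'
from h import *
f=grab('wrist'); cv2.imwrite('pics/w5.png',f['color']); P=cloud(f)
m=(P[...,2]>.051)&(P[...,2]<.064)&(np.hypot(P[...,0]-.468,P[...,1]+.033)<.045)
q=P[m]; c,wh,a=cv2.fitEllipse(cv2.convexHull((q[:,:2]*1e4).astype(np.float32))); c=np.array(c)/1e4; print(c,np.array(wh)/1e4,np.median(q[:,2]),len(q))
m=(P[...,2]>.004)&(P[...,2]<.014)&(np.hypot(P[...,0]-.468,P[...,1]+.033)<.055)
q=P[m]; d,wh,a=cv2.fitEllipse(cv2.convexHull((q[:,:2]*1e4).astype(np.float32))); print('saucer',np.array(d)/1e4,np.array(wh)/1e4,np.median(q[:,2]),len(q))
go(*c,.099)
E
```

```text
time: 10.35
tcp_pos: [0.4664, -0.0334, 0.2978]
eef_rot: [[-0.908, 0.418, -0.0], [0.418, 0.908, 0.0], [0.0, 0.0, -1.0]]
force: [0.2, 0.4, 0.3]
grip_width: 1.0
grasp_force: 0.0
[ 0.46963618 -0.02961694] [0.0582276  0.05844415] 0.057476000531335725 655
saucer [ 0.46827109 -0.02904067] [0.07731677 0.0821331 ] 0.009043820240448475 2755
t 10.4 lin [-0.062  0.174  7.952] ang [ 0.001 -0.003  0.006] mm 198.9 rows 4.8
```

View pics/w5.png

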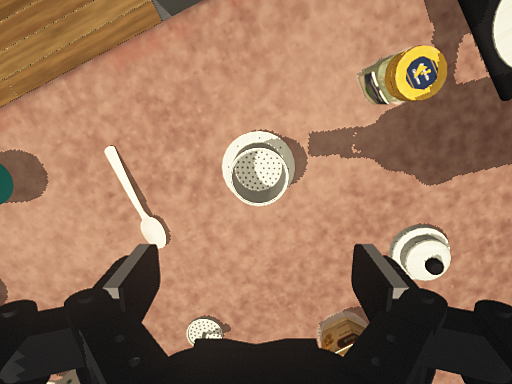

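The wrist view shows the brewer on its saucer near (259,170), with a clear area around it. The fit gives 58 mm across at 57.5 mm height.

```bash
python3 -m pendant '[{"jaw":1,"linear":[-0.05,0.16,1.5],"angular":[0,0,0]},{"jaw":1,"linear":[-0.05,0.16,3],"angular":[0,0,0]},{"jaw":1,"linear":[-0.05,0.16,4.5],"angular":[0,0,0]},{"jaw":1,"linear":[-0.05,0.16,6],"angular":[0,0,0]},{"jaw":1,"linear":[-0.05,0.16,7.2],"angular":[0,0,0]},{"jaw":1,"linear":[-0.05,0.16,7.9],"angular":[0,0,0]},{"jaw":1,"linear":[-0.05,0.16,8.1],"angular":[0,0,0]},{"jaw":1,"linear":[-0.05,0.16,8.1],"angular":[0,0,0]},{"jaw":1,"linear":[-0.05,0.16,8.1],"angular":[0,0,0]},{"jaw":1,"linear":[-0.05,0.16,8.1],"angular":[0,0,0]}]'
python3 -m pendant '[{"jaw":0.5,"linear":[0,0,0],"angular":[0,0,0]},{"jaw":0.5,"linear":[0,0,0],"angular":[0,0,0]},{"jaw":0.5,"linear":[0,0,0],"angular":[0,0,0]},{"jaw":0.5,"linear":[0,0,0],"angular":[0,0,0]},{"jaw":0.5,"linear":[0,0,0],"angular":[0,0,0]},{"jaw":0.5,"linear":[0,0,0],"angular":[0,0,0]},{"jaw":0.5,"linear":[0,0,0],"angular":[0,0,0]},{"jaw":0.5,"linear":[0,0,0],"angular":[0,0,0]}]' 30
```

```text
time: 11.23
tcp_pos: [0.4701, -0.0304, 0.0966]
eef_rot: [[-0.909, 0.417, 0.002], [0.417, 0.909, -0.0], [-0.002, 0.0, -1.0]]
force: [0.2, 0.7, -0.6]
grip_width: 1.001
grasp_force: 0.0
time: 11.9
tcp_pos: [0.4698, -0.0307, 0.0963]
eef_rot: [[-0.909, 0.418, 0.002], [0.418, 0.909, -0.0], [-0.002, 0.0, -1.0]]
force: [-1.3, 1.8, 14.2]
grip_width: 0.66
grasp_force: 28.9
```

```bash
python3 -m pendant '[{"jaw":0.5,"linear":[0,0,-0.8],"angular":[0,0,0]},{"jaw":0.5,"linear":[0,0,-2],"angular":[0,0,0]},{"jaw":0.5,"linear":[0,0,-3.5],"angular":[0,0,0]},{"jaw":0.5,"linear":[0,0,-5],"angular":[0,0,0]},{"jaw":0.5,"linear":[0,0,-6],"angular":[0,0,0]},{"jaw":0.5,"linear":[0,0,-6.2],"angular":[0,0,0]},{"jaw":0.5,"linear":[0,0,-6.2],"angular":[0,0,0]}]'
python3 -c "
from h import *
f=grab('wrist'); cv2.imwrite('pics/w6.png',f['color'])
go(.4518,.2842,.255)"
```

```text
time: 12.48
tcp_pos: [0.47, -0.0308, 0.2522]
eef_rot: [[-0.909, 0.418, 0.004], [0.418, 0.909, -0.001], [-0.004, 0.001, -1.0]]
force: [-0.1, -0.6, -2.5]
grip_width: 0.655
grasp_force: 34.5
t 12.53 lin [ 5.9   11.149 -0.177] ang [ 0.003  0.013 -0.001] mm 315.4 rows 7.6
```

View pics/w6.png

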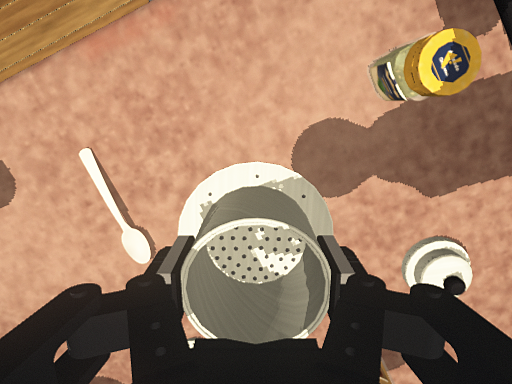

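The brewer hangs level in the fingers, rim centred near (256,280) like the tumbler before it. I carry it above the tumbler.

```bash
python3 -m pendant '[{"jaw":0.5,"linear":[0.5,0.9,0],"angular":[0,0,0]},{"jaw":0.5,"linear":[1.1,2.1,0],"angular":[0,0,0]},{"jaw":0.5,"linear":[1.8,3.4,0],"angular":[0,0,0]},{"jaw":0.5,"linear":[2.5,4.7,0],"angular":[0,0,0]},{"jaw":0.5,"linear":[3.2,6,0],"angular":[0,0,0]},{"jaw":0.5,"linear":[3.9,7.3,0],"angular":[0,0,0]},{"jaw":0.5,"linear":[4.6,8.6,0],"angular":[0,0,0]},{"jaw":0.5,"linear":[5.2,9.8,0],"angular":[0,0,0]},{"jaw":0.5,"linear":[5.7,10.8,0],"angular":[0,0,0]},{"jaw":0.5,"linear":[5.9,11.15,0],"angular":[0,0,0]},{"jaw":0.5,"linear":[5.9,11.15,0],"angular":[0,0,0]},{"jaw":0.5,"linear":[5.9,11.15,0],"angular":[0,0,0]}]'
python3 -c "
from h import *
go(.4518,.2842,.1903)"
```

```text
time: 13.53
tcp_pos: [0.4512, 0.2839, 0.2489]
eef_rot: [[-0.909, 0.417, -0.002], [0.417, 0.909, -0.001], [0.002, -0.002, -1.0]]
force: [0.9, -0.2, -0.9]
grip_width: 0.658
grasp_force: 34.4
t 13.53 lin [-0.021  0.028  2.344] ang [-0.022 -0.015  0.01 ] mm 58.6 rows 1.4
```

```bash
python3 -m pendant '[{"jaw":0.5,"linear":[-0.02,0.03,0.6],"angular":[0,0,0]},{"jaw":0.5,"linear":[-0.02,0.03,1.2],"angular":[0,0,0]},{"jaw":0.5,"linear":[-0.02,0.03,1.6],"angular":[0,0,0]},{"jaw":0.5,"linear":[-0.02,0.03,1.8],"angular":[0,0,0]},{"jaw":0.5,"linear":[-0.02,0.03,1.9],"angular":[0,0,0]},{"jaw":0.5,"linear":[-0.02,0.03,1.9],"angular":[0,0,0]},{"jaw":0.5,"linear":[-0.02,0.03,1.9],"angular":[0,0,0]}]'
python3 -m pendant '[{"jaw":0.5,"linear":[0,0,0.06],"angular":[0,0,0]},{"jaw":0.5,"linear":[0,0,0.12],"angular":[0,0,0]},{"jaw":0.5,"linear":[0,0,0.18],"angular":[0,0,0]},{"jaw":0.5,"linear":[0,0,0.24],"angular":[0,0,0]},{"jaw":0.5,"linear":[0,0,0.3],"angular":[0,0,0]},{"jaw":0.5,"linear":[0,0,0.32],"angular":[0,0,0]},{"jaw":0.5,"linear":[0,0,0.32],"angular":[0,0,0]},{"jaw":0.5,"linear":[0,0,0.32],"angular":[0,0,0]}]'
```

```text
time: 14.12
tcp_pos: [0.4528, 0.2845, 0.2032]
eef_rot: [[-0.908, 0.418, 0.0], [0.418, 0.908, 0.0], [-0.0, 0.0, -1.0]]
force: [0.7, 1.0, -0.9]
grip_width: 0.659
grasp_force: 34.4
time: 14.78
tcp_pos: [0.4526, 0.2847, 0.1948]
eef_rot: [[-0.909, 0.418, -0.0], [0.418, 0.909, -0.0], [0.0, -0.0, -1.0]]
force: [-0.1, 0.2, -1.3]
grip_width: 0.655
grasp_force: 34.4
```

```bash
python3 -m pendant '[{"jaw":0.5,"linear":[0,0,0.03],"angular":[0,0,0]},{"jaw":0.5,"linear":[0,0,0.06],"angular":[0,0,0]},{"jaw":0.5,"linear":[0,0,0.09],"angular":[0,0,0]},{"jaw":0.5,"linear":[0,0,0.12],"angular":[0,0,0]},{"jaw":0.5,"linear":[0,0,0.14],"angular":[0,0,0]},{"jaw":0.5,"linear":[0,0,0.14],"angular":[0,0,0]},{"jaw":0.5,"linear":[0,0,0.14],"angular":[0,0,0]}]'
python3 -m pendant '[{"jaw":0.5,"linear":[0,0,0.02],"angular":[0,0,0]},{"jaw":0.5,"linear":[0,0,0.03],"angular":[0,0,0]},{"jaw":0.5,"linear":[0,0,0.03],"angular":[0,0,0]},{"jaw":0.5,"linear":[0,0,0.03],"angular":[0,0,0]}]'
```

```text
time: 15.37
tcp_pos: [0.4526, 0.2847, 0.1914]
eef_rot: [[-0.909, 0.418, -0.0], [0.418, 0.909, -0.0], [0.0, -0.0, -1.0]]
force: [-0.7, 0.5, -1.1]
grip_width: 0.658
grasp_force: 34.4
time: 15.7
tcp_pos: [0.4526, 0.2847, 0.1906]
eef_rot: [[-0.909, 0.418, -0.0], [0.418, 0.909, -0.0], [0.0, -0.0, -1.0]]
force: [-0.5, 0.7, -1.0]
grip_width: 0.657
grasp_force: 34.4
```

```bash
python3 -m pendant '[{"jaw":0.5,"linear":[0,0,0.02],"angular":[0,0,0]},{"jaw":0.5,"linear":[0,0,0.03],"angular":[0,0,0]},{"jaw":0.5,"linear":[0,0,0.03],"angular":[0,0,0]},{"jaw":0.5,"linear":[0,0,0.03],"angular":[0,0,0]}]'
```

```text
time: 16.03
tcp_pos: [0.4527, 0.2847, 0.1904]
eef_rot: [[-0.909, 0.418, 0.001], [0.418, 0.909, 0.0], [-0.0, 0.0, -1.0]]
force: [-2.7, -1.1, 9.6]
grip_width: 0.659
grasp_force: 35.6
```

Seated at 0.1904, as predicted, with 9.6 N contact. I release and rise.

```bash
python3 -m pendant '[{"jaw":0.68,"linear":[0,0,-0.02],"angular":[0,0,0]},{"jaw":0.72,"linear":[0,0,-0.02],"angular":[0,0,0]},{"jaw":0.78,"linear":[0,0,-0.02],"angular":[0,0,0]},{"jaw":0.9,"linear":[0,0,-0.02],"angular":[0,0,0]},{"jaw":1,"linear":[0,0,-0.02],"angular":[0,0,0]},{"jaw":1,"linear":[0,0,-0.02],"angular":[0,0,0]},{"jaw":1,"linear":[0,0,-0.02],"angular":[0,0,0]},{"jaw":1,"linear":[0,0,-1],"angular":[0,0,0]},{"jaw":1,"linear":[0,0,-2.5],"angular":[0,0,0]},{"jaw":1,"linear":[0,0,-4],"angular":[0,0,0]},{"jaw":1,"linear":[0,0,-5],"angular":[0,0,0]},{"jaw":1,"linear":[0,0,-6],"angular":[0,0,0]}]'
python3 - <<'E'
from h import *
f=grab('wrist'); cv2.imwrite('pics/w7.png',f['color']); P=cloud(f)
r=np.hypot(P[...,0]-.4512,P[...,1]-.2845)
for n,lo,hi,R in [('rim',.146,.158,.045),('saucer',.098,.11,.055)]:
    q=P[(P[...,2]>lo)&(P[...,2]<hi)&(r<R)]; c,wh,a=cv2.fitEllipse(cv2.convexHull((q[:,:2]*1e4).astype(np.float32))); print(n,np.array(c)/1e4,np.array(wh)/1e4,np.median(q[:,2]),len(q), q[:,2].min(),q[:,2].max())
go(.641,-.192,.335)
E
```

```text
time: 17.03
tcp_pos: [0.4525, 0.2847, 0.3419]
eef_rot: [[-0.909, 0.418, 0.001], [0.418, 0.909, 0.001], [-0.001, 0.001, -1.0]]
force: [0.8, 0.5, 0.1]
grip_width: 1.002
grasp_force: 0.0
rim [0.45271294 0.2867613 ] [0.05819237 0.05847037] 0.15156649988725485 885 0.14600021289648735 0.1538494041694588
saucer [0.44948467 0.28799441] [0.07259352 0.08291845] 0.10309351093548441 3618 0.10062756922994048 0.10999779152731626
t 17.08 lin [-14.776 -14.223   0.436] ang [0.051 0.042 0.001] mm 512.8 rows 12.3
```

View pics/w7.png

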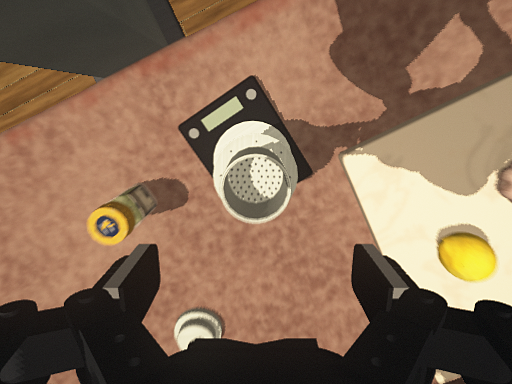

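The brewer is seated: its rim centre is at (257,187), level, at 151.6 mm height, with the saucer flat on the tumbler. Next, the press.

```bash
python3 -m pendant '[{"jaw":1,"linear":[-14.8,-14.2,0],"angular":[0,0,0]},{"jaw":1,"linear":[-14.8,-14.2,0],"angular":[0,0,0]},{"jaw":1,"linear":[-14.8,-14.2,0],"angular":[0,0,0]},{"jaw":1,"linear":[-14.8,-14.2,0],"angular":[0,0,0]},{"jaw":1,"linear":[-14.8,-14.2,0],"angular":[0,0,0]},{"jaw":1,"linear":[-14.8,-14.2,0],"angular":[0,0,0]},{"jaw":1,"linear":[-14.8,-14.2,0],"angular":[0,0,0]},{"jaw":1,"linear":[-14.8,-14.2,0],"angular":[0,0,0]},{"jaw":1,"linear":[-14.8,-14.2,0],"angular":[0,0,0]},{"jaw":1,"linear":[-14.8,-14.2,0],"angular":[0,0,0]},{"jaw":1,"linear":[-14.8,-14.2,0],"angular":[0,0,0]},{"jaw":1,"linear":[-14.8,-14.2,0],"angular":[0,0,0]}]'
python3 -m pendant '[{"jaw":1,"linear":[-0.5,-0.5,2],"angular":[0,0,0]},{"jaw":1,"linear":[-0.5,-0.5,3.5],"angular":[0,0,0]},{"jaw":1,"linear":[-0.5,-0.5,4],"angular":[0,0,0]},{"jaw":1,"linear":[-0.5,-0.5,4],"angular":[0,0,0]},{"jaw":1,"linear":[-0.5,-0.5,4],"angular":[0,0,0]},{"jaw":1,"linear":[-0.5,-0.5,4],"angular":[0,0,0]}]'
python3 - <<'E'
from h import *
f=grab('wrist'); cv2.imwrite('pics/w8.png',f['color']); P=cloud(f)
r=np.hypot(P[...,0]-.641,P[...,1]+.192)
for n,lo,hi,R in [('knob',.044,.07,.03),('disc',.003,.012,.04)]:
    q=P[(P[...,2]>lo)&(P[...,2]<hi)&(r<R)]; c,wh,a=cv2.fitEllipse(cv2.convexHull((q[:,:2]*1e4).astype(np.float32))); print(n,np.array(c)/1e4,np.array(wh)/1e4,np.median(q[:,2]),len(q), q[:,2].max())
q=P[(P[...,2]>.058)&(P[...,2]<.07)&(r<.03)]; print('top',q.mean(0),len(q))
go(.641,-.192,.11)
E
```

```text
time: 18.08
tcp_pos: [0.6361, -0.1827, 0.3396]
eef_rot: [[-0.909, 0.418, -0.0], [0.418, 0.909, 0.0], [0.0, 0.0, -1.0]]
force: [0.7, 0.6, -0.1]
grip_width: 1.0
grasp_force: 0.0
time: 18.58
tcp_pos: [0.6427, -0.1971, 0.2416]
eef_rot: [[-0.909, 0.417, 0.002], [0.417, 0.909, -0.001], [-0.002, 0.0, -1.0]]
force: [-0.7, -0.5, 0.2]
grip_width: 1.0
grasp_force: 0.0
knob [ 0.6434666  -0.18790035] [0.01338957 0.01355452] 0.0613510737126052 270 0.06337454121756336
disc [ 0.64359609 -0.18793792] [0.04692831 0.04748569] 0.0042014179749788605 1429 0.010117264323881325
top [ 0.64312579 -0.18778524  0.06138597] 226
t 18.63 lin [0.171 0.152 5.285] ang [0.001 0.032 0.005] mm 132.2 rows 3.2
```

View pics/w8.png

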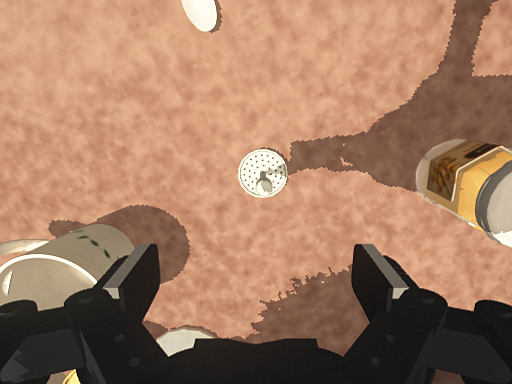

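The wrist view shows the press near (263,173), knob up, with the mug and jar well clear. I descend to grip the knob.

```bash
python3 -c "
from h import *
go(.643,-.1888,.109)"
python3 -m pendant '[{"jaw":1,"linear":[0.13,0.3,1.2],"angular":[0,0,0]},{"jaw":1,"linear":[0.13,0.3,2.4],"angular":[0,0,0]},{"jaw":1,"linear":[0.13,0.3,3.6],"angular":[0,0,0]},{"jaw":1,"linear":[0.13,0.3,4.6],"angular":[0,0,0]},{"jaw":1,"linear":[0.13,0.3,5.1],"angular":[0,0,0]},{"jaw":1,"linear":[0.13,0.3,5.3],"angular":[0,0,0]},{"jaw":1,"linear":[0.13,0.3,5.3],"angular":[0,0,0]},{"jaw":1,"linear":[0.13,0.3,5.3],"angular":[0,0,0]},{"jaw":1,"linear":[0.13,0.3,5.3],"angular":[0,0,0]}]'
python3 -c "
from h import *
go(.643,-.1888,.109)"
```

```text
t 18.63 lin [0.152 0.302 5.325] ang [0.001 0.032 0.005] mm 133.4 rows 3.2
time: 19.38
tcp_pos: [0.6431, -0.1892, 0.1093]
eef_rot: [[-0.909, 0.418, 0.003], [0.418, 0.909, -0.001], [-0.003, 0.0, -1.0]]
force: [0.3, 0.3, 0.1]
grip_width: 1.002
grasp_force: 0.0
t 19.38 lin [0.012 0.014 0.013] ang [0.001 0.027 0.   ] mm 0.6 rows 0.0
```

```bash
python3 -m pendant '[{"jaw":0.4,"linear":[0,0,0],"angular":[0,0,0]},{"jaw":0.3,"linear":[0,0,0],"angular":[0,0,0]},{"jaw":0.25,"linear":[0,0,0],"angular":[0,0,0]},{"jaw":0.25,"linear":[0,0,0],"angular":[0,0,0]},{"jaw":0.25,"linear":[0,0,0],"angular":[0,0,0]},{"jaw":0.2,"linear":[0,0,0],"angular":[0,0,0]},{"jaw":0.15,"linear":[0,0,0],"angular":[0,0,0]},{"jaw":0.1,"linear":[0,0,0],"angular":[0,0,0]},{"jaw":0.05,"linear":[0,0,0],"angular":[0,0,0]},{"jaw":0,"linear":[0,0,0],"angular":[0,0,0]},{"jaw":0,"linear":[0,0,0],"angular":[0,0,0]},{"jaw":0,"linear":[0,0,0],"angular":[0,0,0]}]' 30
python3 -m pendant '[{"jaw":0,"linear":[0,0,-0.5],"angular":[0,0,0]},{"jaw":0,"linear":[0,0,-1.5],"angular":[0,0,0]},{"jaw":0,"linear":[0,0,-3],"angular":[0,0,0]},{"jaw":0,"linear":[0,0,-4.5],"angular":[0,0,0]},{"jaw":0,"linear":[0,0,-6],"angular":[0,0,0]},{"jaw":0,"linear":[0,0,-7.3],"angular":[0,0,0]},{"jaw":0,"linear":[0,0,-8],"angular":[0,0,0]},{"jaw":0,"linear":[0,0,-8],"angular":[0,0,0]},{"jaw":0,"linear":[0,0,-8],"angular":[0,0,0]}]'
python3 - <<'E'
from h import *
f=grab('wrist'); cv2.imwrite('pics/w9.png',f['color']); s=ctrl.sense(); P=cloud(f); np.savez('w9.npz',**f)
r=np.hypot(*(P[...,:2]-s['tcp_pos'][:2]).transpose(2,0,1))
m=(r<.04)&(P[...,2]<s['tcp_pos'][2]-.09)&(P[...,2]>.12); q=P[m]
c,wh,a=cv2.fitEllipse(cv2.convexHull((q[:,:2]*1e4).astype(np.float32))); c=np.array(c)/1e4
print(c,np.array(wh)/1e4,np.median(q[:,2]),len(q),s['tcp_pos'],'off tool',(np.array(s['eef_rot']).T@np.r_[c-s['tcp_pos'][:2],0])*1e3)
A=np.c_[q[:,:2]-c,np.ones(len(q))]; print('tilt',np.linalg.lstsq(A,q[:,2],rcond=None)[0])
go(.4523,.2855,.31)
E
```

```text
time: 20.38
tcp_pos: [0.6422, -0.189, 0.1074]
eef_rot: [[-0.909, 0.418, 0.0], [0.418, 0.909, -0.0], [-0.0, -0.0, -1.0]]
force: [-0.8, -1.2, 1.1]
grip_width: 0.146
grasp_force: 29.2
time: 21.13
tcp_pos: [0.6423, -0.1888, 0.309]
eef_rot: [[-0.909, 0.418, 0.002], [0.418, 0.909, -0.001], [-0.002, 0.0, -1.0]]
force: [-0.4, 0.7, -1.6]
grip_width: 0.146
grasp_force: 29.3
[ 0.6425062  -0.18722561] [0.04379662 0.04714562] 0.20587237353936907 3435 [ 0.64183892 -0.18871803  0.30750686] off tool [1.68764529e-02 1.63471288e+00 1.27440340e-04]
tilt [-0.00445466 -0.0039619   0.20610436]
t 21.18 lin [14.81  14.07  -0.097] ang [ 0.001 -0.001  0.   ] mm 510.7 rows 12.2
```

View pics/w9.png

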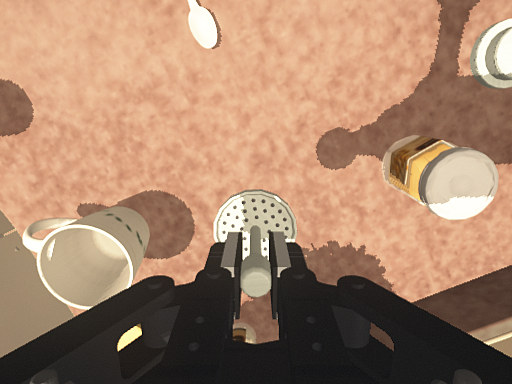

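The press is held level, disc near (255,222), but too low: the fingertips reach about 15 mm below the knob and would end up inside the chamber. I put it back and regrip with only the tips on the top of the knob.

```bash
python3 -m pendant '[{"jaw":0,"linear":[0,0,1],"angular":[0,0,0]},{"jaw":0,"linear":[0,0,2.5],"angular":[0,0,0]},{"jaw":0,"linear":[0,0,4],"angular":[0,0,0]},{"jaw":0,"linear":[0,0,5.5],"angular":[0,0,0]},{"jaw":0,"linear":[0,0,6.7],"angular":[0,0,0]},{"jaw":0,"linear":[0,0,7.4],"angular":[0,0,0]},{"jaw":0,"linear":[0,0,7.7],"angular":[0,0,0]},{"jaw":0,"linear":[0,0,7.85],"angular":[0,0,0]},{"jaw":0,"linear":[0,0,7.85],"angular":[0,0,0]},{"jaw":0,"linear":[0,0,7.85],"angular":[0,0,0]},{"jaw":0,"linear":[0,0,7.85],"angular":[0,0,0]}]'
```

```text
time: 22.1
tcp_pos: [0.6428, -0.1891, 0.1125]
eef_rot: [[-0.909, 0.418, 0.002], [0.418, 0.909, -0.001], [-0.002, 0.0, -1.0]]
force: [0.3, 0.9, 0.2]
grip_width: 0.149
grasp_force: 29.3
```

```bash
python3 -m pendant '[{"jaw":0,"linear":[0,0,0.05],"angular":[0,0,0]},{"jaw":0,"linear":[0,0,0.1],"angular":[0,0,0]},{"jaw":0,"linear":[0,0,0.15],"angular":[0,0,0]},{"jaw":0,"linear":[0,0,0.19],"angular":[0,0,0]},{"jaw":0,"linear":[0,0,0.19],"angular":[0,0,0]},{"jaw":0,"linear":[0,0,0.19],"angular":[0,0,0]}]'
```

```text
time: 22.6
tcp_pos: [0.6423, -0.1892, 0.1072]
eef_rot: [[-0.909, 0.418, 0.001], [0.418, 0.909, -0.001], [-0.001, -0.0, -1.0]]
force: [-3.4, -2.0, 10.6]
grip_width: 0.15
grasp_force: 30.2
```

```bash
python3 -m pendant '[{"jaw":0.2,"linear":[0,0,-0.02],"angular":[0,0,0]},{"jaw":0.25,"linear":[0,0,-0.02],"angular":[0,0,0]},{"jaw":0.35,"linear":[0,0,-0.02],"angular":[0,0,0]},{"jaw":0.35,"linear":[0,0,-0.02],"angular":[0,0,0]},{"jaw":0.35,"linear":[0,0,-0.3],"angular":[0,0,0]},{"jaw":0.35,"linear":[0,0,-0.6],"angular":[0,0,0]},{"jaw":0.35,"linear":[0,0,-0.66],"angular":[0,0,0]},{"jaw":0.35,"linear":[0,0,-0.66],"angular":[0,0,0]},{"jaw":0.35,"linear":[0,0,-0.66],"angular":[0,0,0]}]'
python3 -m pendant '[{"jaw":0.28,"linear":[0,0,0],"angular":[0,0,0]},{"jaw":0.22,"linear":[0,0,0],"angular":[0,0,0]},{"jaw":0.17,"linear":[0,0,0],"angular":[0,0,0]},{"jaw":0.12,"linear":[0,0,0],"angular":[0,0,0]},{"jaw":0.06,"linear":[0,0,0],"angular":[0,0,0]},{"jaw":0,"linear":[0,0,0],"angular":[0,0,0]},{"jaw":0,"linear":[0,0,0],"angular":[0,0,0]},{"jaw":0,"linear":[0,0,0],"angular":[0,0,0]}]' 40
```

```text
time: 23.35
tcp_pos: [0.6423, -0.1889, 0.1232]
eef_rot: [[-0.909, 0.418, 0.001], [0.418, 0.909, -0.0], [-0.001, 0.0, -1.0]]
force: [-0.3, -0.8, -0.0]
grip_width: 0.346
grasp_force: 0.0
time: 24.02
tcp_pos: [0.6421, -0.1889, 0.1228]
eef_rot: [[-0.909, 0.418, -0.0], [0.418, 0.909, 0.0], [0.0, 0.0, -1.0]]
force: [0.4, -0.2, -1.2]
grip_width: 0.137
grasp_force: 39.0
```

```bash
python3 -m pendant '[{"jaw":0,"linear":[0,0,-0.5],"angular":[0,0,0]},{"jaw":0,"linear":[0,0,-1.5],"angular":[0,0,0]},{"jaw":0,"linear":[0,0,-3],"angular":[0,0,0]},{"jaw":0,"linear":[0,0,-4.5],"angular":[0,0,0]},{"jaw":0,"linear":[0,0,-6],"angular":[0,0,0]},{"jaw":0,"linear":[0,0,-7.3],"angular":[0,0,0]},{"jaw":0,"linear":[0,0,-8],"angular":[0,0,0]},{"jaw":0,"linear":[0,0,-8],"angular":[0,0,0]},{"jaw":0,"linear":[0,0,-8],"angular":[0,0,0]}]'
python3 - <<'E'
from h import *
f=grab('wrist'); cv2.imwrite('pics/w10.png',f['color']); s=ctrl.sense(); P=cloud(f)
r=np.hypot(*(P[...,:2]-s['tcp_pos'][:2]).transpose(2,0,1))
m=(r<.04)&(P[...,2]<s['tcp_pos'][2]-.105)&(P[...,2]>.12); q=P[m]
c,wh,a=cv2.fitEllipse(cv2.convexHull((q[:,:2]*1e4).astype(np.float32))); c=np.array(c)/1e4
print(c,np.array(wh)/1e4,np.median(q[:,2]),len(q),s['tcp_pos'],'off tool',(np.array(s['eef_rot']).T@np.r_[c-s['tcp_pos'][:2],0])*1e3)
A=np.c_[q[:,:2]-c,np.ones(len(q))]; print('tilt',np.linalg.lstsq(A,q[:,2],rcond=None)[0])
go(.4519,.2853,.32)
E
```

```text
time: 24.77
tcp_pos: [0.6423, -0.1889, 0.3246]
eef_rot: [[-0.909, 0.418, 0.002], [0.418, 0.909, -0.001], [-0.003, 0.0, -1.0]]
force: [-0.7, -0.2, -0.9]
grip_width: 0.136
grasp_force: 39.1
[ 0.64310444 -0.18735745] [0.04396932 0.04792227] 0.20607108291395787 3303 [ 0.64186598 -0.18874032  0.32305664] off tool [-5.47885169e-01  1.77367856e+00  7.25227686e-05]
tilt [-1.56536651e-04 -2.37362121e-03  2.06275331e-01]
t 24.82 lin [14.822 14.056  0.123] ang [0. 0. 0.] mm 510.7 rows 12.2
```

```bash
python3 -m pendant '[{"jaw":0,"linear":[0.7,0.7,0],"angular":[0,0,0]},{"jaw":0,"linear":[1.7,1.6,0],"angular":[0,0,0]},{"jaw":0,"linear":[2.8,2.65,0],"angular":[0,0,0]},{"jaw":0,"linear":[3.9,3.7,0],"angular":[0,0,0]},{"jaw":0,"linear":[5,4.75,0],"angular":[0,0,0]},{"jaw":0,"linear":[6.1,5.8,0],"angular":[0,0,0]},{"jaw":0,"linear":[7.2,6.8,0],"angular":[0,0,0]},{"jaw":0,"linear":[8.3,7.9,0],"angular":[0,0,0]},{"jaw":0,"linear":[9.4,8.9,0],"angular":[0,0,0]},{"jaw":0,"linear":[10.5,10,0],"angular":[0,0,0]},{"jaw":0,"linear":[11.6,11,0],"angular":[0,0,0]},{"jaw":0,"linear":[12.6,12,0],"angular":[0,0,0]}]'
python3 -m pendant '[{"jaw":0,"linear":[0.9,0.85,0],"angular":[0,0,0]},{"jaw":0,"linear":[1.6,1.5,0],"angular":[0,0,0]},{"jaw":0,"linear":[2.1,1.95,0],"angular":[0,0,0]},{"jaw":0,"linear":[2.23,2.06,0],"angular":[0,0,0]},{"jaw":0,"linear":[2.23,2.06,0],"angular":[0,0,0]},{"jaw":0,"linear":[2.23,2.06,0],"angular":[0,0,0]},{"jaw":0,"linear":[2.23,2.06,0],"angular":[0,0,0]}]'
python3 -c "
from h import *
go(.4517,.2854,.280)"
```

```text
time: 25.82
tcp_pos: [0.4794, 0.2167, 0.3217]
eef_rot: [[-0.909, 0.417, -0.003], [0.418, 0.909, -0.001], [0.002, -0.002, -1.0]]
force: [0.1, 0.8, -0.9]
grip_width: 0.14
grasp_force: 39.1
time: 26.4
tcp_pos: [0.4524, 0.2844, 0.3225]
eef_rot: [[-0.908, 0.418, -0.001], [0.418, 0.908, -0.001], [0.0, -0.001, -1.0]]
force: [-0.7, 0.0, -0.4]
grip_width: 0.14
grasp_force: 39.1
t 26.4 lin [0.041 0.028 1.699] ang [-0.008 -0.003 -0.007] mm 42.5 rows 1.0
```

```bash
python3 -m pendant '[{"jaw":0,"linear":[0.04,0.03,0.5],"angular":[0,0,0]},{"jaw":0,"linear":[0.04,0.03,1],"angular":[0,0,0]},{"jaw":0,"linear":[0.04,0.03,1.4],"angular":[0,0,0]},{"jaw":0,"linear":[0.04,0.03,1.65],"angular":[0,0,0]},{"jaw":0,"linear":[0.04,0.03,1.65],"angular":[0,0,0]},{"jaw":0,"linear":[0.04,0.03,1.65],"angular":[0,0,0]},{"jaw":0,"linear":[0.04,0.03,1.65],"angular":[0,0,0]}]'
python3 - <<'E'
from h import *
f=grab('wrist'); cv2.imwrite('pics/w11.png',cv2.resize(f['color'][110:300,140:380],None,fx=3,fy=3)); s=ctrl.sense(); P=cloud(f); np.savez('w11.npz',**f)
r=np.hypot(*(P[...,:2]-s['tcp_pos'][:2]).transpose(2,0,1))
print(s['tcp_pos'])
for n,lo,hi,R in [('disc',.157,.17,.03),('rim',.147,.1545,.034),('saucer',.098,.108,.05)]:
    q=P[(P[...,2]>lo)&(P[...,2]<hi)&(r<R)]; c,wh,a=cv2.fitEllipse(cv2.convexHull((q[:,:2]*1e4).astype(np.float32))); print(n,np.array(c)/1e4,np.array(wh)/1e4,np.median(q[:,2]),len(q))
E
```

```text
time: 26.98
tcp_pos: [0.4518, 0.2864, 0.2821]
eef_rot: [[-0.909, 0.418, 0.001], [0.418, 0.909, 0.0], [-0.0, 0.001, -1.0]]
force: [0.2, 0.2, -1.1]
grip_width: 0.137
grasp_force: 39.1
[0.4517967  0.28644085 0.28221512]
disc [0.45247651 0.28825618] [0.04370685 0.04824483] 0.16357295909712627 3264
rim [0.45267266 0.28676489] [0.05815153 0.0585664 ] 0.15176368561435952 832
saucer [0.45252695 0.28678623] [0.08057872 0.08122333] 0.10313153295734592 2961
```

View pics/w11.png

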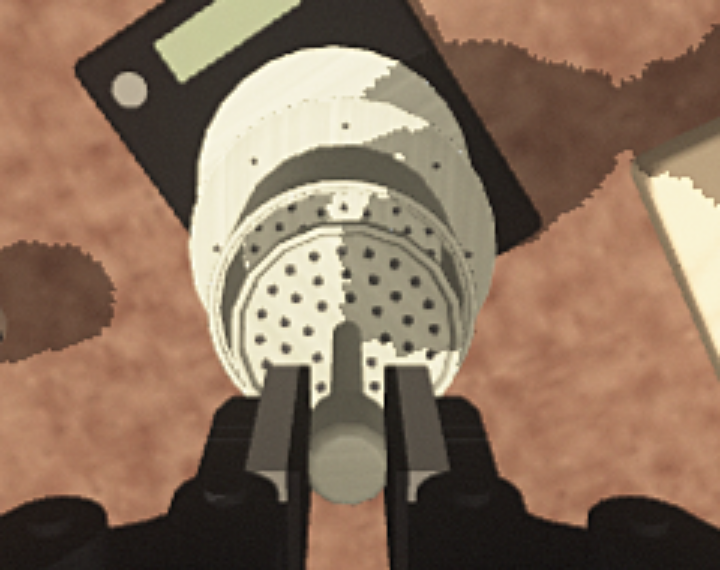

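The crop shows the press held level above the chamber, knob near crop (345,465), with the disc nearly concentric with the rim but a little to the right. I measure the offset with fixed-radius fits.

Run:
```python
from h import *
from scipy.optimize import least_squares
f=dict(np.load('w11.npz')); P=cloud(f); t=np.array([.4518,.2864])
T=np.array([[-.909,.418],[.418,.909]])
r=np.hypot(*(P[...,:2]-t).transpose(2,0,1))
for n,lo,hi,R,rad in [('disc',.157,.17,.03,.024),('rim',.147,.1545,.034,.029)]:
    q=P[(P[...,2]>lo)&(P[...,2]<hi)&(r<R)]; h=cv2.convexHull(((q[:,:2]-t)*1e5).astype(np.float32))[:,0]/1e5@T.T
    h=h[h[:,0]>-.008]
    s=least_squares(lambda c:np.hypot(*(h-c).T)-rad,[0,0],loss='soft_l1',f_scale=.001); print(n,(s.x*1e3).round(2),'mm tool xy',np.abs(s.fun).mean()*1e3,len(h))
go(.4517,.2854,.280)
```

```text
disc [-1.69  1.77] mm tool xy 0.11639451121469242 28
rim [-0.46  0.66] mm tool xy 0.10090945492855144 36
t 27.03 lin [-0.014 -0.04   0.089] ang [ 0.007  0.006 -0.001] mm 2.4 rows 0.1
```

```bash
python3 -m pendant '[{"jaw":0,"linear":[0.05,-0.045,0],"angular":[0,0,0]},{"jaw":0,"linear":[0.05,-0.045,0],"angular":[0,0,0]},{"jaw":0,"linear":[0.05,-0.045,0.2],"angular":[0,0,0]},{"jaw":0,"linear":[0.05,-0.045,0.4],"angular":[0,0,0]},{"jaw":0,"linear":[0.05,-0.045,0.6],"angular":[0,0,0]},{"jaw":0,"linear":[0.05,-0.045,0.8],"angular":[0,0,0]},{"jaw":0,"linear":[0.05,-0.045,0.8],"angular":[0,0,0]},{"jaw":0,"linear":[0.05,-0.045,0.8],"angular":[0,0,0]}]'
python3 -c "
from h import *
go(.4517,.2854,.2258)"
```

```text
time: 27.7
tcp_pos: [0.4497, 0.2858, 0.2612]
eef_rot: [[-0.909, 0.418, -0.001], [0.418, 0.909, -0.0], [0.001, -0.001, -1.0]]
force: [0.1, -0.6, -0.1]
grip_width: 0.139
grasp_force: 39.1
t 27.7 lin [-0.08   0.019  1.414] ang [-0.007 -0.006  0.   ] mm 35.4 rows 0.8
```

```bash
python3 -m pendant '[{"jaw":0,"linear":[0,0,0.15],"angular":[0,0,0]},{"jaw":0,"linear":[0,0,0.3],"angular":[0,0,0]},{"jaw":0,"linear":[0,0,0.45],"angular":[0,0,0]},{"jaw":0,"linear":[0,0,0.6],"angular":[0,0,0]},{"jaw":0,"linear":[0,0,0.6],"angular":[0,0,0]},{"jaw":0,"linear":[0,0,0.6],"angular":[0,0,0]}]'
python3 -m pendant '[{"jaw":0,"linear":[0,0,0.15],"angular":[0,0,0]},{"jaw":0,"linear":[0,0,0.3],"angular":[0,0,0]},{"jaw":0,"linear":[0,0,0.4],"angular":[0,0,0]},{"jaw":0,"linear":[0,0,0.5],"angular":[0,0,0]},{"jaw":0,"linear":[0,0,0.5],"angular":[0,0,0]},{"jaw":0,"linear":[0,0,0.5],"angular":[0,0,0]}]'
```

```text
time: 28.2
tcp_pos: [0.4498, 0.2859, 0.2464]
eef_rot: [[-0.909, 0.418, -0.001], [0.418, 0.909, -0.0], [0.0, -0.0, -1.0]]
force: [0.7, 0.3, -1.5]
grip_width: 0.14
grasp_force: 39.1
time: 28.7
tcp_pos: [0.4498, 0.2859, 0.234]
eef_rot: [[-0.909, 0.418, -0.0], [0.418, 0.909, -0.0], [0.0, -0.0, -1.0]]
force: [0.2, 0.1, 0.1]
grip_width: 0.132
grasp_force: 39.1
```

Disc is 19 mm inside with no contact force. I lower the last 8 mm slowly.

```bash
python3 -m pendant '[{"jaw":0,"linear":[0,0,0.06],"angular":[0,0,0]},{"jaw":0,"linear":[0,0,0.12],"angular":[0,0,0]},{"jaw":0,"linear":[0,0,0.18],"angular":[0,0,0]},{"jaw":0,"linear":[0,0,0.24],"angular":[0,0,0]},{"jaw":0,"linear":[0,0,0.28],"angular":[0,0,0]},{"jaw":0,"linear":[0,0,0.28],"angular":[0,0,0]},{"jaw":0,"linear":[0,0,0.28],"angular":[0,0,0]}]'
python3 -m pendant '[{"jaw":0,"linear":[0,0,0.02],"angular":[0,0,0]},{"jaw":0,"linear":[0,0,0.03],"angular":[0,0,0]},{"jaw":0,"linear":[0,0,0.03],"angular":[0,0,0]},{"jaw":0,"linear":[0,0,0.03],"angular":[0,0,0]}]'
```

```text
time: 29.28
tcp_pos: [0.4499, 0.2859, 0.2271]
eef_rot: [[-0.909, 0.418, -0.0], [0.418, 0.909, -0.0], [0.0, -0.0, -1.0]]
force: [1.0, -0.4, -0.4]
grip_width: 0.135
grasp_force: 39.1
time: 29.62
tcp_pos: [0.4499, 0.2859, 0.2264]
eef_rot: [[-0.909, 0.418, 0.0], [0.418, 0.909, 0.0], [-0.0, 0.0, -1.0]]
force: [-0.1, 0.4, -0.9]
grip_width: 0.139
grasp_force: 39.1
```

```bash
python3 -m pendant '[{"jaw":0,"linear":[0,0,0.02],"angular":[0,0,0]},{"jaw":0,"linear":[0,0,0.03],"angular":[0,0,0]},{"jaw":0,"linear":[0,0,0.03],"angular":[0,0,0]},{"jaw":0,"linear":[0,0,0.03],"angular":[0,0,0]}]'
```

```text
time: 29.95
tcp_pos: [0.4501, 0.286, 0.2262]
eef_rot: [[-0.909, 0.418, 0.001], [0.418, 0.909, 0.0], [-0.001, 0.001, -1.0]]
force: [-1.2, -0.6, 9.2]
grip_width: 0.135
grasp_force: 40.1
```

```bash
python3 -m pendant '[{"jaw":0.16,"linear":[0,0,-0.02],"angular":[0,0,0]},{"jaw":0.2,"linear":[0,0,-0.02],"angular":[0,0,0]},{"jaw":0.26,"linear":[0,0,-0.02],"angular":[0,0,0]},{"jaw":0.35,"linear":[0,0,-0.02],"angular":[0,0,0]},{"jaw":0.35,"linear":[0,0,-0.02],"angular":[0,0,0]},{"jaw":0.35,"linear":[0,0,-0.02],"angular":[0,0,0]},{"jaw":0.35,"linear":[0,0,-0.6],"angular":[0,0,0]},{"jaw":0.5,"linear":[0,0,-1.5],"angular":[0,0,0]},{"jaw":0.7,"linear":[0,0,-2.7],"angular":[0,0,0]},{"jaw":1,"linear":[0,0,-4],"angular":[0,0,0]},{"jaw":1,"linear":[0,0,-4.6],"angular":[0,0,0]},{"jaw":1,"linear":[0,0,-4.6],"angular":[0,0,0]}]'
python3 - <<'E'
from h import *
f=grab('wrist'); cv2.imwrite('pics/w12.png',f['color']); P=cloud(f); np.savez('w12.npz',**f)
r=np.hypot(P[...,0]-.452,P[...,1]-.286)
for n,lo,hi,R in [('knob',.158,.175,.025),('rim',.146,.1545,.034),('saucer',.098,.108,.05)]:
    q=P[(P[...,2]>lo)&(P[...,2]<hi)&(r<R)]; c,wh,a=cv2.fitEllipse(cv2.convexHull((q[:,:2]*1e4).astype(np.float32))); print(n,np.array(c)/1e4,np.array(wh)/1e4,np.median(q[:,2]),len(q))
go(.64,.098,.30)
E
```

```text
time: 30.95
tcp_pos: [0.4509, 0.2865, 0.3442]
eef_rot: [[-0.909, 0.418, 0.005], [0.418, 0.909, 0.003], [-0.004, 0.005, -1.0]]
force: [-0.8, -0.1, 0.1]
grip_width: 1.0
grasp_force: 0.0
knob [0.45188555 0.28701128] [0.01328335 0.01356824] 0.16507003888470947 243
rim [0.45278813 0.28677695] [0.05829622 0.05858657] 0.15152291398744722 892
saucer [0.44905859 0.28868501] [0.0703873  0.08366281] 0.10364915255086049 2679
t 31.0 lin [-10.031  -3.676   1.701] ang [0.025 0.021 0.   ] mm 270.4 rows 6.5
```

View pics/w12.png

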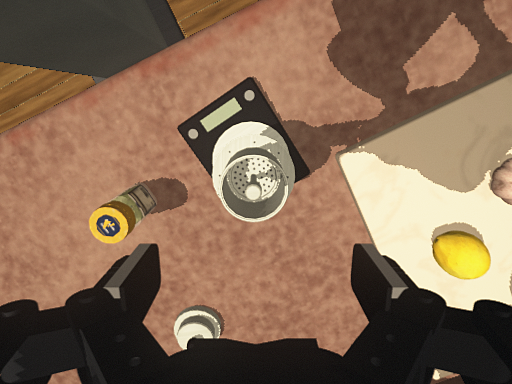

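The press is seated: the knob is at (253,190), 13.5 mm above the rim and within 1 mm of its centre. Next, the lid.

```bash
python3 -m pendant '[{"jaw":1,"linear":[-10,-3.7,0],"angular":[0,0,0]},{"jaw":1,"linear":[-10,-3.7,0],"angular":[0,0,0]},{"jaw":1,"linear":[-10,-3.7,0],"angular":[0,0,0]},{"jaw":1,"linear":[-10,-3.7,0],"angular":[0,0,0]},{"jaw":1,"linear":[-10,-3.7,0],"angular":[0,0,0]},{"jaw":1,"linear":[-10,-3.7,0],"angular":[0,0,0]},{"jaw":1,"linear":[-10,-3.7,2],"angular":[0,0,0]},{"jaw":1,"linear":[-10,-3.7,4],"angular":[0,0,0]},{"jaw":1,"linear":[-10,-3.7,4],"angular":[0,0,0]},{"jaw":1,"linear":[-10,-3.7,4],"angular":[0,0,0]},{"jaw":1,"linear":[-10,-3.7,4],"angular":[0,0,0]}]'
python3 - <<'E'
from h import *
from scipy.optimize import least_squares
f=grab('wrist'); P=cloud(f); np.savez('w13.npz',**f); s=ctrl.sense()
cv2.imwrite('pics/w13.png',f['color'])
r=np.hypot(P[...,0]-.64,P[...,1]-.098)
for n,lo,hi,R,rad in [('knob',.038,.055,.03,.009),('skirt',.003,.012,.045,.0345)]:
    q=P[(P[...,2]>lo)&(P[...,2]<hi)&(r<R)]; h=cv2.convexHull((q[:,:2]*1e4).astype(np.float32)); c,wh,a=cv2.fitEllipse(h); h=h[:,0]/1e4
    k=least_squares(lambda c:np.hypot(*(h-c).T)-rad,h.mean(0),loss='soft_l1',f_scale=.001)
    print(n,np.array(c)/1e4,np.array(wh)/1e4,q[:,2].max(),len(q),'fix',k.x,abs(k.fun).mean())
go(*k.x,.112)
E
```

```text
time: 31.92
tcp_pos: [0.6378, 0.0974, 0.2393]
eef_rot: [[-0.909, 0.418, -0.003], [0.418, 0.909, -0.0], [0.003, -0.001, -1.0]]
force: [0.2, 0.7, 0.3]
grip_width: 0.997
grasp_force: 0.0
knob [0.64748198 0.10503833] [0.01704675 0.01769599] 0.049991792171356575 352 fix [0.64759567 0.10505506] 0.0003347683105688115
skirt [0.64766851 0.10494352] [0.06819039 0.06855534] 0.011999510159765137 812 fix [0.64773894 0.1048612 ] 0.0002978436472482195
t 31.97 lin [-0.213  0.416  5.163] ang [ 0.    -0.     0.002] mm 129.6 rows 3.1
```

```bash
python3 -c "
from h import *
go(.6472,.1038,.110)"
python3 -m pendant '[{"jaw":1,"linear":[-0.21,0.37,1.2],"angular":[0,0,0]},{"jaw":1,"linear":[-0.21,0.37,2.4],"angular":[0,0,0]},{"jaw":1,"linear":[-0.21,0.37,3.6],"angular":[0,0,0]},{"jaw":1,"linear":[-0.21,0.37,4.6],"angular":[0,0,0]},{"jaw":1,"linear":[-0.21,0.37,5.0],"angular":[0,0,0]},{"jaw":0.7,"linear":[-0.21,0.37,5.2],"angular":[0,0,0]},{"jaw":0.5,"linear":[-0.21,0.37,5.2],"angular":[0,0,0]},{"jaw":0.4,"linear":[-0.21,0.37,5.2],"angular":[0,0,0]},{"jaw":0.4,"linear":[-0.21,0.37,5.2],"angular":[0,0,0]},{"jaw":0.4,"linear":[-0.21,0.37,5.2],"angular":[0,0,0]}]'
python3 -c "
from h import *
go(.6472,.1038,.110)"
```

```text
t 31.97 lin [-0.211  0.368  5.243] ang [ 0.    -0.     0.002] mm 131.5 rows 3.2
time: 32.8
tcp_pos: [0.6478, 0.1038, 0.1122]
eef_rot: [[-0.909, 0.418, 0.002], [0.418, 0.909, 0.0], [-0.002, 0.001, -1.0]]
force: [0.2, 0.4, -0.4]
grip_width: 0.399
grasp_force: 0.0
t 32.8 lin [ 0.021 -0.008  0.088] ang [0.011 0.02  0.001] mm 2.3 rows 0.1
```

```bash
python3 -m pendant '[{"jaw":0.33,"linear":[0.02,0,0.02],"angular":[0,0,0]},{"jaw":0.28,"linear":[0.02,0,0.02],"angular":[0,0,0]},{"jaw":0.23,"linear":[0.02,0,0.02],"angular":[0,0,0]},{"jaw":0.18,"linear":[0.02,0,0.02],"angular":[0,0,0]},{"jaw":0.12,"linear":[0.02,0,0.02],"angular":[0,0,0]},{"jaw":0.05,"linear":[0.02,0,0.02],"angular":[0,0,0]},{"jaw":0.05,"linear":[0.02,0,0.02],"angular":[0,0,0]},{"jaw":0.05,"linear":[0.02,0,0.02],"angular":[0,0,0]}]' 40
python3 -m pendant '[{"jaw":0.05,"linear":[0,0,-0.5],"angular":[0,0,0]},{"jaw":0.05,"linear":[0,0,-1.5],"angular":[0,0,0]},{"jaw":0.05,"linear":[0,0,-3],"angular":[0,0,0]},{"jaw":0.05,"linear":[0,0,-4.5],"angular":[0,0,0]},{"jaw":0.05,"linear":[0,0,-6],"angular":[0,0,0]},{"jaw":0.05,"linear":[0,0,-7.2],"angular":[0,0,0]},{"jaw":0.05,"linear":[0,0,-7.8],"angular":[0,0,0]},{"jaw":0.05,"linear":[0,0,-7.8],"angular":[0,0,0]},{"jaw":0.05,"linear":[0,0,-7.8],"angular":[0,0,0]}]'
python3 - <<'E'
from h import *
f=grab('wrist'); cv2.imwrite('pics/w14.png',f['color']); s=ctrl.sense()
np.savez('w14.npz',**f,tcp=s['tcp_pos'],rot=s['eef_rot'])
go(.4519,.2852,.305)
E
```

```text
time: 33.47
tcp_pos: [0.6467, 0.1039, 0.1105]
eef_rot: [[-0.909, 0.418, 0.0], [0.418, 0.909, 0.0], [-0.0, 0.0, -1.0]]
force: [-1.6, 0.3, 5.8]
grip_width: 0.176
grasp_force: 38.9
time: 34.22
tcp_pos: [0.6466, 0.1039, 0.3063]
eef_rot: [[-0.909, 0.418, 0.002], [0.418, 0.909, 0.0], [-0.001, 0.001, -1.0]]
force: [0.3, 0.3, -1.5]
grip_width: 0.175
grasp_force: 39.2
t 34.27 lin [10.089  3.347 -0.   ] ang [-0.003 -0.005 -0.   ] mm 265.7 rows 6.4
```

View pics/w14.png

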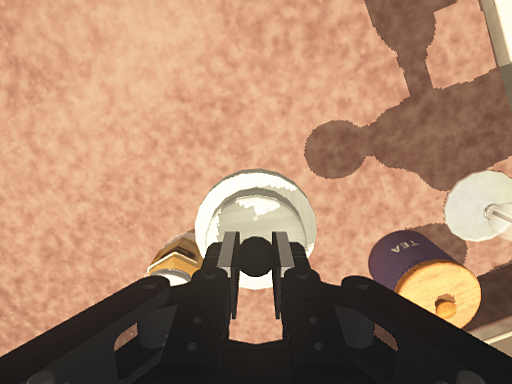

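The lid is held level by its black knob near (256,256), with the skirt around (255,228). I carry it to above the chamber.

```bash
python3 -m pendant '[{"jaw":0.05,"linear":[0.8,0.27,0],"angular":[0,0,0]},{"jaw":0.05,"linear":[2,0.67,0],"angular":[0,0,0]},{"jaw":0.05,"linear":[3.4,1.13,0],"angular":[0,0,0]},{"jaw":0.05,"linear":[4.8,1.6,0],"angular":[0,0,0]},{"jaw":0.05,"linear":[6.2,2.06,0],"angular":[0,0,0]},{"jaw":0.05,"linear":[7.6,2.53,0],"angular":[0,0,0]},{"jaw":0.05,"linear":[8.8,2.93,0],"angular":[0,0,0]},{"jaw":0.05,"linear":[9.7,3.23,0],"angular":[0,0,0]},{"jaw":0.05,"linear":[10.1,3.36,0],"angular":[0,0,0]},{"jaw":0.05,"linear":[10.1,3.36,0],"angular":[0,0,0]},{"jaw":0.05,"linear":[10.1,3.36,0],"angular":[0,0,0]},{"jaw":0.05,"linear":[10.1,3.36,0],"angular":[0,0,0]}]'
python3 - <<'E'
from h import *
from scipy.optimize import least_squares
f=grab('wrist'); P=cloud(f); s=ctrl.sense(); np.savez('w15.npz',**f)
T=np.array(s['eef_rot'])[:2,:2].T; t=s['tcp_pos'][:2]
r=np.hypot(*(P[...,:2]-t).transpose(2,0,1))
for n,lo,hi,R,rad in [('lidskirt',s['tcp_pos'][2]-.111,s['tcp_pos'][2]-.096,.045,.0345),('saucer',.098,.108,.06,.041)]:
    q=P[(P[...,2]>lo)&(P[...,2]<hi)&(r<R)]; h=cv2.convexHull(((q[:,:2]-t)*1e5).astype(np.float32))[:,0]/1e5@T.T
    h=h[h[:,0]>0.0]
    k=least_squares(lambda c:np.hypot(*(h-c).T)-rad,[0,0],loss='soft_l1',f_scale=.001); print(n,len(q),(k.x*1e3).round(2),'mm tool',abs(k.fun).mean()*1e3)
go(.4517,.2857,.2535)
E
```

```text
time: 35.27
tcp_pos: [0.453, 0.285, 0.3046]
eef_rot: [[-0.908, 0.418, -0.0], [0.418, 0.908, -0.001], [0.0, -0.001, -1.0]]
force: [0.4, 0.4, -0.9]
grip_width: 0.18
grasp_force: 39.2
lidskirt 3228 [-0.7   1.79] mm tool 0.14513246508873756
saucer 1886 [0.48 1.55] mm tool 0.1807614678585635
t 35.32 lin [0.064 0.008 2.049] ang [-0.005 -0.001 -0.01 ] mm 51.3 rows 1.2
```

Both estimates agree on a shift of about 1.3 mm in tool x. I descend.

```bash
python3 -m pendant '[{"jaw":0.05,"linear":[0.055,0,0.2],"angular":[0,0,0]},{"jaw":0.05,"linear":[0.055,0,0.5],"angular":[0,0,0]},{"jaw":0.05,"linear":[0.055,0,0.8],"angular":[0,0,0]},{"jaw":0.05,"linear":[0.055,0,1.1],"angular":[0,0,0]},{"jaw":0.05,"linear":[0.055,0,1.3],"angular":[0,0,0]},{"jaw":0.05,"linear":[0.055,0,1.4],"angular":[0,0,0]},{"jaw":0.05,"linear":[0.055,0,1.4],"angular":[0,0,0]},{"jaw":0.05,"linear":[0.055,0,1.4],"angular":[0,0,0]}]'
python3 -c "
from h import *
go(.4517,.2857,.2535)"
```

```text
time: 35.98
tcp_pos: [0.451, 0.2863, 0.2701]
eef_rot: [[-0.909, 0.418, -0.0], [0.418, 0.909, -0.0], [0.0, -0.0, -1.0]]
force: [0.1, 0.9, -1.9]
grip_width: 0.183
grasp_force: 39.2
t 35.98 lin [-0.033 -0.009  0.664] ang [-0. -0.  0.] mm 16.6 rows 0.4
```

```bash
python3 -m pendant '[{"jaw":0.05,"linear":[-0.02,0,0.06],"angular":[0,0,0]},{"jaw":0.05,"linear":[-0.02,0,0.12],"angular":[0,0,0]},{"jaw":0.05,"linear":[-0.02,0,0.18],"angular":[0,0,0]},{"jaw":0.05,"linear":[-0.02,0,0.24],"angular":[0,0,0]},{"jaw":0.05,"linear":[-0.02,0,0.3],"angular":[0,0,0]},{"jaw":0.05,"linear":[-0.02,0,0.36],"angular":[0,0,0]},{"jaw":0.05,"linear":[-0.02,0,0.36],"angular":[0,0,0]},{"jaw":0.05,"linear":[-0.02,0,0.36],"angular":[0,0,0]}]'
python3 -m pendant '[{"jaw":0.05,"linear":[0,0,0.05],"angular":[0,0,0]},{"jaw":0.05,"linear":[0,0,0.1],"angular":[0,0,0]},{"jaw":0.05,"linear":[0,0,0.15],"angular":[0,0,0]},{"jaw":0.05,"linear":[0,0,0.2],"angular":[0,0,0]},{"jaw":0.05,"linear":[0,0,0.2],"angular":[0,0,0]},{"jaw":0.05,"linear":[0,0,0.2],"angular":[0,0,0]}]'
```

```text
time: 36.65
tcp_pos: [0.4514, 0.286, 0.261]
eef_rot: [[-0.909, 0.418, -0.0], [0.418, 0.909, -0.0], [0.0, -0.0, -1.0]]
force: [-0.5, 0.4, -1.2]
grip_width: 0.176
grasp_force: 39.2
time: 37.15
tcp_pos: [0.4514, 0.286, 0.256]
eef_rot: [[-0.909, 0.418, -0.0], [0.418, 0.909, -0.0], [0.0, -0.0, -1.0]]
force: [0.0, 0.0, -0.8]
grip_width: 0.176
grasp_force: 39.2
```

The skirt is 6 mm over the rim without contact. Only the last 2.5 mm remains.

```bash
python3 -m pendant '[{"jaw":0.05,"linear":[0,0,0.03],"angular":[0,0,0]},{"jaw":0.05,"linear":[0,0,0.06],"angular":[0,0,0]},{"jaw":0.05,"linear":[0,0,0.08],"angular":[0,0,0]},{"jaw":0.05,"linear":[0,0,0.08],"angular":[0,0,0]},{"jaw":0.05,"linear":[0,0,0.08],"angular":[0,0,0]}]'
python3 -m pendant '[{"jaw":0.05,"linear":[0,0,0.015],"angular":[0,0,0]},{"jaw":0.05,"linear":[0,0,0.025],"angular":[0,0,0]},{"jaw":0.05,"linear":[0,0,0.025],"angular":[0,0,0]},{"jaw":0.05,"linear":[0,0,0.025],"angular":[0,0,0]}]'
```

```text
time: 37.57
tcp_pos: [0.4514, 0.286, 0.2541]
eef_rot: [[-0.909, 0.418, -0.0], [0.418, 0.909, -0.0], [0.0, -0.0, -1.0]]
force: [-0.2, 0.5, -2.2]
grip_width: 0.177
grasp_force: 39.2
time: 37.9
tcp_pos: [0.4514, 0.286, 0.2535]
eef_rot: [[-0.909, 0.418, -0.0], [0.418, 0.909, 0.0], [0.0, 0.0, -1.0]]
force: [-0.3, 0.3, -2.2]
grip_width: 0.176
grasp_force: 39.2
```

```bash
python3 -m pendant '[{"jaw":0.05,"linear":[0,0,0.01],"angular":[0,0,0]},{"jaw":0.05,"linear":[0,0,0.02],"angular":[0,0,0]},{"jaw":0.05,"linear":[0,0,0.02],"angular":[0,0,0]},{"jaw":0.05,"linear":[0,0,0.02],"angular":[0,0,0]}]'
```

```text
time: 38.23
tcp_pos: [0.4515, 0.286, 0.2531]
eef_rot: [[-0.909, 0.418, 0.0], [0.418, 0.909, 0.0], [-0.0, 0.0, -1.0]]
force: [0.2, -0.3, 1.7]
grip_width: 0.18
grasp_force: 39.4
```

Contact has started, so I release and rise.

```bash
python3 -m pendant '[{"jaw":0.2,"linear":[0,0,0],"angular":[0,0,0]},{"jaw":0.24,"linear":[0,0,0],"angular":[0,0,0]},{"jaw":0.3,"linear":[0,0,0],"angular":[0,0,0]},{"jaw":0.4,"linear":[0,0,0],"angular":[0,0,0]},{"jaw":0.4,"linear":[0,0,0],"angular":[0,0,0]},{"jaw":0.4,"linear":[0,0,-0.3],"angular":[0,0,0]},{"jaw":0.45,"linear":[0,0,-1],"angular":[0,0,0]},{"jaw":0.6,"linear":[0,0,-2],"angular":[0,0,0]},{"jaw":0.8,"linear":[0,0,-3.2],"angular":[0,0,0]},{"jaw":1,"linear":[0,0,-4.4],"angular":[0,0,0]},{"jaw":1,"linear":[0,0,-5],"angular":[0,0,0]},{"jaw":1,"linear":[0,0,-5],"angular":[0,0,0]}]'
python3 - <<'E'
from h import *
f=grab('wrist'); P=cloud(f); cv2.imwrite('pics/w16.png',f['color'])
r=np.hypot(P[...,0]-.452,P[...,1]-.286)
for n,lo,hi,R in [('knob',.182,.2,.025),('skirt',.144,.155,.045),('saucer',.098,.108,.05),('plate',.015,.025,.06)]:
    q=P[(P[...,2]>lo)&(P[...,2]<hi)&(r<R)]
    if len(q)>10: c,wh,a=cv2.fitEllipse(cv2.convexHull((q[:,:2]*1e4).astype(np.float32))); print(n,np.array(c)/1e4,np.array(wh)/1e4,q[:,2].max(),len(q))
q=P[(P[...,2]>.143)&(P[...,2]<.165)&(r<.05)]; A=np.c_[q[:,:2]-[.452,.286],np.ones(len(q))]; print('tilt',np.linalg.lstsq(A,q[:,2],rcond=None)[0],np.percentile(q[:,2],[5,50,95]))
f=grab('scene'); g=grab('side')
a=cv2.resize(f['color'][110:200,95:265],(800,424),interpolation=cv2.INTER_CUBIC); cv2.imwrite('pics/fin.png',a)
print(ctrl.sense()['tcp_pos'])
E
```

```text
time: 39.23
tcp_pos: [0.4523, 0.2865, 0.3823]
eef_rot: [[-0.909, 0.417, 0.006], [0.417, 0.909, 0.003], [-0.004, 0.005, -1.0]]
force: [0.9, 0.1, 0.7]
grip_width: 1.004
grasp_force: 0.0
knob [0.452696   0.28754519] [0.01742523 0.01761521] 0.19289442856221156 348
skirt [0.45265728 0.28757566] [0.06798282 0.06838906] 0.1549998604620434 1097
saucer [0.45211357 0.28701475] [0.07975703 0.08089144] 0.10545920312088203 814
plate [0.45216387 0.28605471] [0.11414861 0.12152312] 0.02243956617559323 1279
tilt [ 0.00452714 -0.0027533   0.15444245] [0.1526629  0.15445015 0.15603183]
[0.45116717 0.28589173 0.37779993]
```

The numbers confirm it: knob top at about 191 mm, level, and concentric with the saucer within 1 mm. The arm is clear, so I hand in.

```bash
python3 -c "
from bench import ctrl
print(ctrl.finish_job())"
```

```text
the job is handed in; nothing more can be done
None
```

I built the brewer on the scale in the order asked (tumbler, chamber, press, lid), released each part before the next, and handed the job in at about 40 s; depth readings after each release showed every part seated, and I did not touch the mug, jars or teaspoon.

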